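# Check the two spring contacts of the water purifier's supply modules with the test probe

### The arm

A 7-joint arm with a two-finger parallel gripper is mounted at the origin on the work surface. World frame = base frame: x ahead of the robot, y to its left, z up, the work surface at z = 0. Lengths are in m, angles in rad, forces in N, time in s.
With the tool pointing down it reaches from about 0.35 to 0.9 m from the base axis. Payload 8.1 kg.
Tool frame: the origin (TCP) lies at the very end of the fingers, on their centre line; the grasp point (between the pads) lies 19 mm behind it (arm.grasp_offset is the distance from the TCP to the grasp point, in m); z points along the fingers, y is the direction in which the jaws open and shut (so a half turn about z gives the same grasp; the last joint's range is limited). The gripper opens to 92 mm and grips with 3 to 60 N. Pads are 19 mm wide; open, the fingers measure 130 mm over their backs; the gripper's body (75 mm by 190 mm) begins 47 mm behind the grasp point.
Start: joints at [1.155, 0.434, 0.025, 1.573, -0.012, 1.134, -0.075], TCP at [0.192, -0.595, 0.227] pointing down, gripper open.
Joint ranges: [-2.62, 2.62], [-0.44, 2.09], [-1.27, 1.32], [0.08, 2.57], [-1.32, 4.46], [0.12, 2], [-2.74, 2.74]. Speed limits (rad/s): [2.22, 2.22, 3.01, 3.01, 3.14, 3.14, 3.14].

### API

Orientations are given as a rotation vector (axis times angle).
In Python, from cell import arm, eyes, workorder gives the robot as it stands.
- The arm moves only by the shell command python3 -m inch 'ROWS' [FORCE]. ROWS is JSON, a list that holds one entry, the list of rows, each a list of 5 numbers: the closure, from 0 (fully open) to 1 (shut), then the shift along the tool's x, y, z in mm, then the turn about the tool's z in degrees. A call has 1 to 12 rows; each row shifts and turns the pose as measured when the row begins, along the tool's axes as they then stand; what a row does not reach is not made up. A row lasts 1/10 s, in which the tool goes at most 50 mm and 8.59 degrees, less where a joint would pass 70% of its speed; a pose out of reach is approached as far as the arm can. A call with a gripper value outside its range is refused whole. The fingers move at their own pace and stop on an object; FORCE is the grip in N (left out, the last holds). Time passes only in rows, so rows that do not move let the fingers close. It gives the time, the measured TCP pose, the force and the opening at its end, in the units of the state.
- arm.observe(): the state, without advancing time (a new reading comes with each control period).
- eyes.get_image(name): name is "scene" or "side" or "wrist"; returns a dict with "frame" (384x512x3 uint8, blue, green, red), "intrinsics" (3x3 intrinsics, pixels), "k1" (the pictures are not rectified: a ray, as slopes to the right and down, at radius r is drawn at 1 + k1 r^2 times it, then the intrinsics apply), "rvec" (rotation vector, rad) and "tvec" (3), from world to camera coordinates, as OpenCV has them; the wrist camera has in their place "T_tool_cam" (4x4, takes a point from camera to tool coordinates, whose origin is the TCP and whose axes are the flange's). Camera axes: x right, y down, z forward; pixel columns grow to the right and rows downward; lengths in m; the calibration is good to about 2 mm. A picture is of the moment at which its call begins: read the wrist's pose just before it. There is no depth.
- workorder.sign_off(): hands the job in, once; it reports no verdict.
The state is a dict: "clock": time; "joints": joint angles; "dq": joint speeds; "joint_efforts": joint torques, N m; "position": TCP position; "ee_rot": TCP orientation; "force": force on the tool from outside, world axes, zero at the start; "ft_torque": the same for the moment, N m; "width": opening from 0.0 (shut) to 1.0 (fully open).
Only numpy, scipy, OpenCV 4.12 (cv2) and the standard library are available. Lean on these libraries where they do the work, as an engineer would, in place of code of your own. Each camera call takes 0.05 s, during which the arm holds its last target.

### The job

First swing the flat cover of the covered module fully aside. Then draw the test probe out of its holster, lay it down on the mat and let go, so that you can take it again further back, with enough of it sticking out to reach deep into the modules. Press its tip gently for about half a second, first onto the spring contact in the module with the cover, then onto the one in the module without a cover; finally lay the probe back on the mat, clear of the holster, leaving the cover open and all the glassware, bottles and dishes where they stand.

Things in the scene. Friction and masses are not known exactly. Their poses are not given: they have to be found in the camera images.
- module_c: module WITH the cover: fixed white box 130 deep, 112 wide, 75 mm high; a 32 mm wide bay, open at front and top, is cut into it from the front (no room for fingers; floor 12 mm up). Origin: on the bench, middle of the bay's mouth; +x into the bay, +z up. Deep in it a round brass spring contact, 22 mm diameter, faces the mouth, centred 40 mm above the bench; see joint pin_c
- module_o: module WITHOUT a cover: otherwise the same box, bay, frame, sizes and contact as module_c; see joint pin_o
- pin_c (a joint): how far module_c's contact is pushed in along +x (m): 0 at rest, 0.009 bottomed; spring 1.5 N per mm. Its face at rest lies 78 to 88 mm inside the mouth; this depth differs each time and is not reported: feel for it. A gentle touch is about 3 mm (4 to 5 N); 1.5 to 5 mm counts, beyond 7 mm (10 N) is too hard
- pin_o (a joint): the same for module_o's contact, which has its own unknown depth of 78 to 88 mm
- cover (a joint): cover angle (rad): 0 upright across module_c's mouth, 1.6 at its stop; fully aside is over 1.4. Turns in the plane of the front face about one screw at y +26, z 20 mm of module_c, top towards +y; stays where left (under 2 N at the knob). Plate 50 wide, 65 high, 5 mm thick; closed it spans y -18 to +32, z 10 to 75 mm, its face 7 mm before the mouth
- cover_knob (a point): middle of the cover's black round knob, 10 mm diameter, 30 mm long along -x of module_c (6 to 36 mm before the mouth; this point 21 mm before it). Closed it is at y -4, z 65 mm of module_c, 54 mm from the screw; at the stop at y +72, z 49 mm, so it moves nearly level. It can be pushed sideways with closed fingers from above
- dock: fixed dock: flat dull-blue mat with a grey holster (tunnel) behind it. Origin: on the bench, middle of the tunnel's mouth; +x out of the tunnel over the mat. Mat: x 0 to 260, y -80 to +80 mm, top 4 mm above the bench. Tunnel: x -125 to 0, inside 28 wide and 36 high, floor 4 mm above the bench, outside 48 wide and 46 mm high
- probe_mid (a point): middle of the loose probe, half-way along its 190 mm and half-way up; +x to the tip, +z up. Black bar 150 long, 20 wide, 26 mm high (x -95 to +55 mm), then a steel needle on its middle line to the tip at x +95 (9, then 6 mm diameter). About 90 g, balanced near x -15. At first its rear lies in the tunnel; the needle and 35 to 45 mm of bar stick out; it draws straight out
- vial_1: bystander: small brown glass vial, 28 mm diameter, 55 mm high, between the modules; origin at its foot
- vial_2: bystander: the same vial, between the mat and the modules; origin at its foot
- flask: bystander: conical glass flask, 80 mm diameter, 125 mm high; origin at its foot
- bottle: bystander: white bottle, 64 mm diameter, 150 mm high; origin at its foot
- beaker: bystander: glass beaker, 70 mm diameter, 90 mm high; origin at its foot
- dish: bystander: small white dish, 90 mm diameter, 15 mm high; origin at its foot
There are look-alikes about, which are no part of the job. Of the things like the part that bears probe_mid, leave any that is purple; of the rest the larger one is meant. Leave any purple look-alike of the module_c alone.

How it is judged:
On the way, in this order (a step that is already met when the one before it is completed fails the run):
1. the cover is swung fully aside (over 1.4 rad) (value of joint cover above 1.4 rad), for 0.2 s.
2. the probe lies on the mat, wholly out of the holster, and is let go (x of probe_mid in the frame of dock between 0.093 and 0.22 m and y of probe_mid in the frame of dock between -0.075 and 0.075 m and z of probe_mid in the frame of dock below 0.024 m and contact force between the fingers and probe below 0.1 N), for 0.2 s.
3. the probe presses the contact of the covered module in by 1.5 to 5 mm for 0.4 s (value of joint pin_c between 0.0015 and 0.005 m and contact force between probe and module_c above 0.5 N), for 0.4 s.
4. then the probe presses the contact of the uncovered module in by 1.5 to 5 mm for 0.4 s (value of joint pin_o between 0.0015 and 0.005 m and contact force between probe and module_o above 0.5 N), for 0.4 s.
At the end, for the whole second after the job is handed in: The cover is still aside (over 1.3 rad), both contacts have sprung back (within 1 mm), and the probe lies at rest and released on the mat: its middle over the mat (within 75 mm of the mat's middle line, 93 to 220 mm beyond the tunnel's mouth) and under 24 mm above the bench (all of step 2 and value of joint cover above 1.3 rad and value of joint each of pin_c, pin_o below 0.001 m and linear speed of probe below 0.01 m/s); the robot touches nothing.
It fails at once if a contact is pressed beyond 7 mm (about 10 N) (value of joint any of pin_c, pin_o above 0.007 m).
It fails at once if a bystander is moved by more than 20 mm (distance of any of vial_1, vial_2, flask, bottle, beaker, dish from where it was at the start of the episode above 0.02 m).
It also fails if it takes over 72 s, if anything falls off the work surface, if the arm or the gripper's body presses on something with over 40 N, if the wrist force passes 120 N, or if a joint passes its speed limit or range.

## Working session

There is one attempt and no reset: what is moved stays moved. The work goes in short steps, Python scripts to look and compute and a shell command to move; the robot and the scene stay as the last step left them, time stands still between calls to the robot, and variables do not carry over. Pictures are saved under pics/ and viewed, and the job is handed in when it is done.

```bash
ls; mkdir -p pics
python3 - <<'E'
from cell import arm, eyes, workorder
import cv2
s=arm.observe(); print(s, arm.grasp_offset)
for n in ["scene","side","wrist"]:
    im=eyes.get_image(n); cv2.imwrite(f"pics/{n}0.png",im["frame"])
    print(n,{k:v for k,v in im.items() if k!="frame"})
E
```

```text
pics
{'clock': 0.0, 'joints': array([ 1.15538891,  0.4352101 ,  0.02497631,  1.57412197, -0.01161616,
        1.13399444, -0.07513588]), 'dq': array([ 6.33788516e-05,  9.35397097e-04,  2.18810722e-04, -4.02494424e-05,
       -6.44418828e-04,  5.98524465e-04, -1.66359605e-03]), 'joint_efforts': array([-9.14501379e-04, -6.67841077e+01,  9.84886475e-01, -3.14459431e+01,
       -6.04979158e-02,  4.26847301e-02,  1.38578043e-04]), 'position': array([ 0.19211795, -0.59418838,  0.22594339]), 'ee_rot': array([-3.10174940e+00, -4.88935835e-01,  5.89766951e-04]), 'force': array([0.17779341, 0.07362274, 0.44181042]), 'ft_torque': array([-0.02371682, -0.02132783,  0.02909381]), 'width': 0.9989448152274725} 0.0188
scene {'intrinsics': array([[495.12423204,   0.        , 251.47595081],
       [  0.        , 495.12423204, 190.78265566],
       [  0.        ,   0.        ,   1.        ]]), 'k1': -0.11427636591800996, 'rvec': array([ 2.25603175,  0.70221765, -0.31517243]), 'tvec': array([-0.34736213, -0.136784  ,  1.81387593])}
side {'intrinsics': array([[445.42115906,   0.        , 256.88495807],
       [  0.        , 445.42115906, 188.64430286],
       [  0.        ,   0.        ,   1.        ]]), 'k1': -0.06554997130068276, 'rvec': array([ 2.16550003, -0.70410914,  0.36199174]), 'tvec': array([-0.3586061 ,  0.20593672,  1.45394359])}
wrist {'intrinsics': array([[267.74953615,   0.        , 250.34606469],
       [  0.        , 267.74953615, 192.93882756],
       [  0.        ,   0.        ,   1.        ]]), 'k1': 0.015895608958091674, 'T_tool_cam': array([[ 1.17129752e-03, -9.62644403e-01, -2.70766287e-01,
         7.29699162e-02],
       [ 9.99998884e-01,  1.37856566e-03, -5.75301722e-04,
        -3.44524388e-04],
       [ 9.27080088e-04, -2.70765311e-01,  9.62644943e-01,
        -1.56808048e-01],
       [ 0.00000000e+00,  0.00000000e+00,  0.00000000e+00,
         1.00000000e+00]])}
```

View pics/scene0.png

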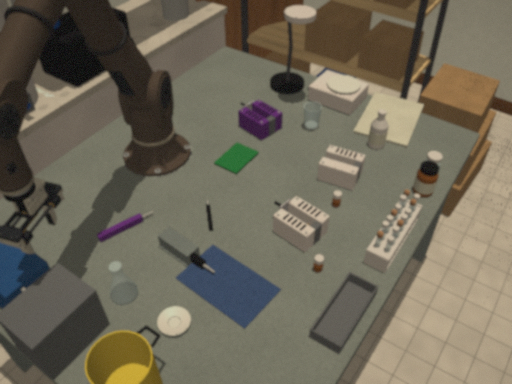

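View pics/side0.png

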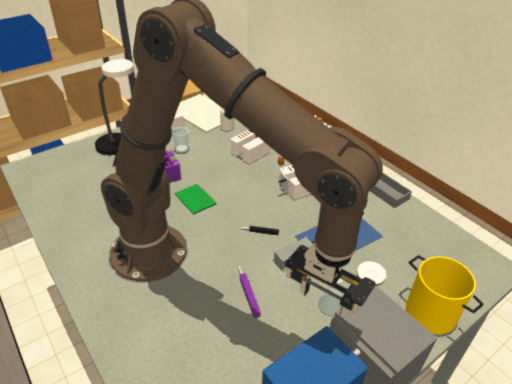

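View pics/wrist0.png

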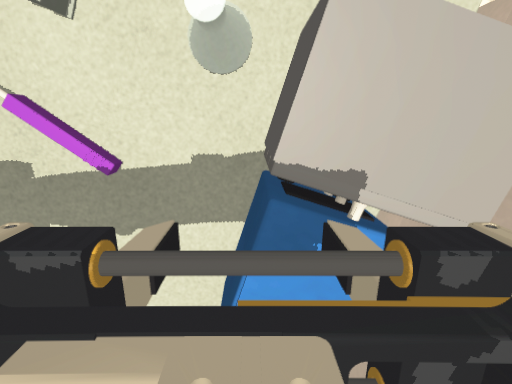

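```bash
cat > h.py <<'E'
import numpy as np, cv2, json
from cell import arm, eyes
from scipy.spatial.transform import Rotation as R
def grab(n):
    s=arm.observe(); im=eyes.get_image(n)
    K=im["intrinsics"]; d=np.array([im["k1"],0,0,0,0.])
    if n=="wrist":
        T=np.eye(4);T[:3,:3]=R.from_rotvec(s["ee_rot"]).as_matrix();T[:3,3]=s["position"]
        W=T@im["T_tool_cam"]
    else:
        Rm=R.from_rotvec(im["rvec"]).as_matrix();W=np.eye(4);W[:3,:3]=Rm.T;W[:3,3]=-Rm.T@im["tvec"]
    return im["frame"],(K,d,W)
def save(name,cam,f): 
    np.savez("pics/"+name+".npz",K=cam[0],d=cam[1],W=cam[2]);cv2.imwrite("pics/"+name+".png",f)
def load(name):
    z=np.load("pics/"+name+".npz");return z["K"],z["d"],z["W"]
def back(cam,px,z):
    K,d,W=cam
    p=cv2.undistortPoints(np.array(px,float).reshape(-1,1,2),K,d).reshape(-1,2)
    r=np.c_[p,np.ones(len(p))]@W[:3,:3].T
    return W[:3,3]+r*((z-W[2,3])/r[:,2])[:,None]
def proj(cam,P):
    K,d,W=cam;Rm=W[:3,:3].T
    return cv2.projectPoints(np.array(P,float).reshape(-1,1,3),cv2.Rodrigues(Rm)[0],-Rm@W[:3,3],K,d)[0].reshape(-1,2)
def crop(f,x0,y0,w,h,k,out):
    c=cv2.resize(f[y0:y0+h,x0:x0+w],None,fx=k,fy=k,interpolation=cv2.INTER_CUBIC)
    for i in range(0,w,20): cv2.putText(c,str(x0+i),(i*k,10),0,.35,(0,0,255),1);cv2.line(c,(i*k,12),(i*k,18),(0,0,255),1)
    for i in range(0,h,20): cv2.putText(c,str(y0+i),(0,i*k+4),0,.35,(0,0,255),1)
    cv2.imwrite(out,c)
E
python3 - <<'E'
from h import *
for n in["scene","side"]:
    f,c=grab(n); save(n+"1",c,f)
    if n=="scene":
        crop(f,260,130,120,130,5,"pics/s_mod.png"); crop(f,150,190,140,140,5,"pics/s_dock.png")
    else: crop(f,220,110,160,120,5,"pics/side_mod.png")
E
```

```text
(no output)
```

View pics/s_mod.png

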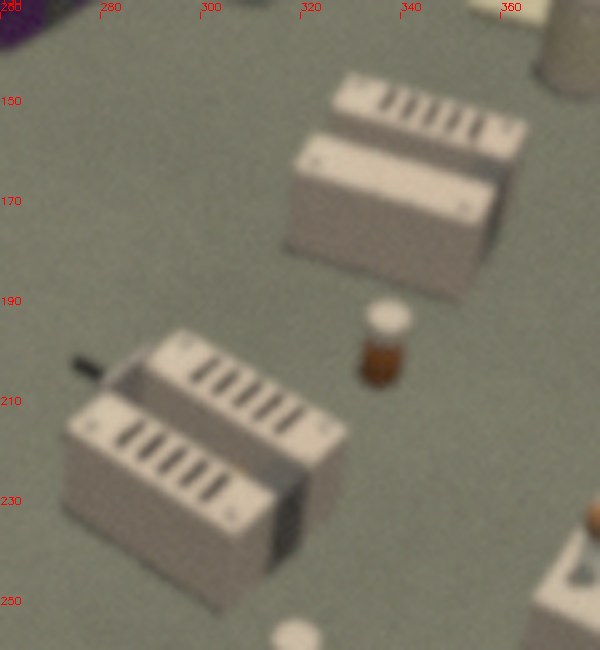

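View pics/s_dock.png

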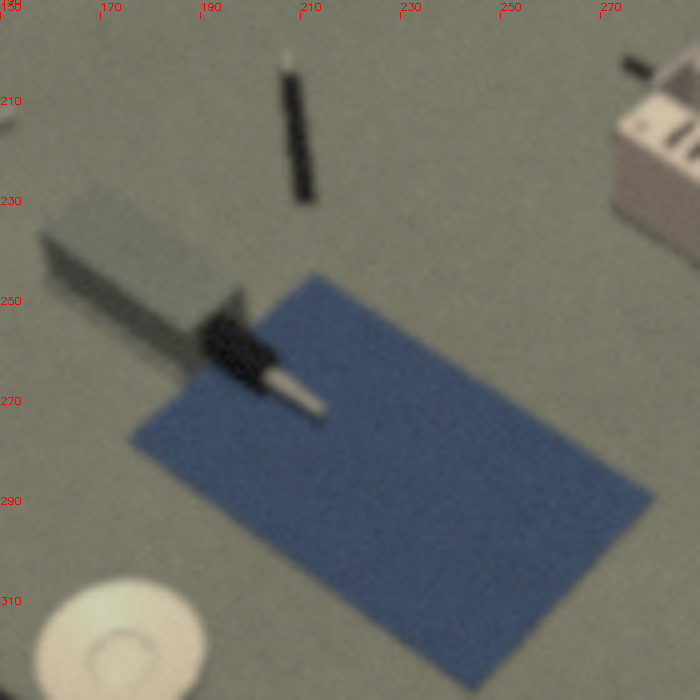

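View pics/side_mod.png

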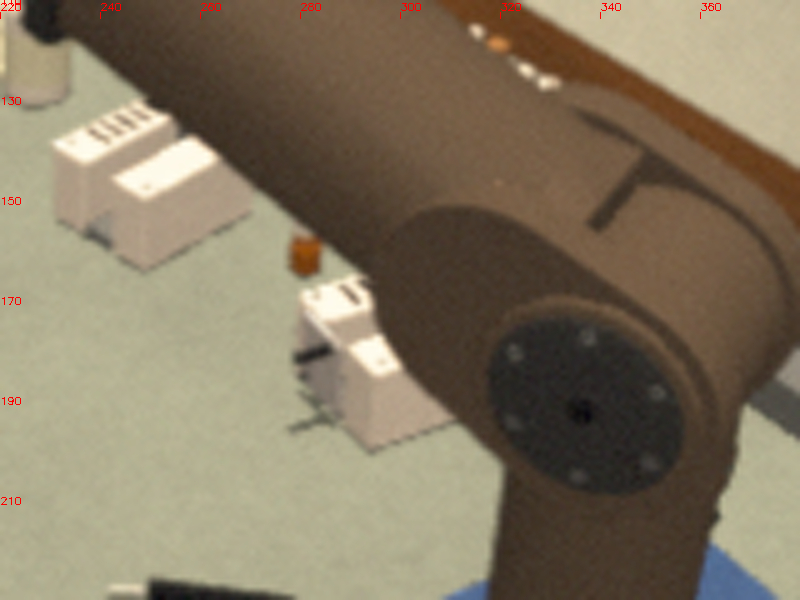

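```bash
cat > fit.py <<'E'
from h import *
from scipy.optimize import least_squares
def fit(cam,P,px,x0):
    P=np.array(P)/1000.;px=np.array(px)
    def w(q):
        c,s=np.cos(q[2]),np.sin(q[2]);return np.c_[q[0]+c*P[:,0]-s*P[:,1],q[1]+s*P[:,0]+c*P[:,1],P[:,2]]
    r=least_squares(lambda q:(proj(cam,w(q))-px).ravel(),x0);return r.x,r.fun.reshape(-1,2)
E
python3 - <<'E'
from fit import *
np.set_printoptions(precision=3,suppress=True)
c=load("scene1")
mc=fit(c,[[0,-56,75],[130,-56,75],[0,56,75],[130,56,75],[0,-56,0],[130,-56,0]],[[273.6,215.4],[307,237],[297.4,196],[329.6,216],[273,232.6],[304.4,252.4]],[.6,-.2,0]);print("mc",mc)
mo=fit(c,[[0,-56,75],[0,-16,75],[130,-56,75],[130,-16,75],[0,16,75],[0,56,75],[130,56,75],[130,16,75],[0,-56,0],[130,-56,0]],
[[319.4,163],[323.6,157],[356,174],[359.4,167],[326.6,151.6],[329.6,144.4],[365.4,155],[362.6,162],[317.4,179.6],[352,189.6]],[.7,0,0]);print("mo",mo)
d=fit(c,[[0,80,4],[260,80,4],[260,-80,4],[0,-80,4]],[[213,244.4],[281,289],[245,328.4],[176,278]],[.4,-.4,0]);print("dock",d)
print("tip",back(c,[[215,272.4]],.017))
cs=load("side1")
print("knob tip scene/side",back(c,[[275,202.5]],.065),back(cs,[[279.3,181.2]],.065))
print("flask dish v2 v1",back(c,[[122,295],[174,321],[318,268],[336,205],[378,146],[312,127]],0))
E
```

```text
mc (array([ 0.566, -0.023, -0.144]), array([[-0.61 , -0.422],
       [-0.035,  0.28 ],
       [-0.629, -0.448],
       [ 0.766,  0.147],
       [-0.425, -1.104],
       [ 0.894,  1.271]]))
mo (array([0.547, 0.26 , 0.153]), array([[-0.666,  0.235],
       [-0.728, -0.75 ],
       [ 0.075,  0.475],
       [ 0.3  ,  0.149],
       [-0.513, -0.781],
       [ 0.391, -0.178],
       [ 0.52 , -0.452],
       [-0.089, -0.542],
       [-0.409,  0.107],
       [ 1.127,  1.373]]))
dock (array([ 0.433, -0.305, -0.077]), array([[-0.072, -0.189],
       [ 0.722,  0.07 ],
       [ 0.041,  0.165],
       [-0.721, -0.234]]))
tip [[ 0.515 -0.312  0.017]]
knob tip scene/side [[ 0.529 -0.023  0.065]] [[ 0.534 -0.02   0.065]]
flask dish v2 v1 [[ 0.34  -0.515  0.   ]
 [ 0.515 -0.493  0.   ]
 [ 0.744 -0.122  0.   ]
 [ 0.667  0.134  0.   ]
 [ 0.653  0.495  0.   ]
 [ 0.391  0.458  0.   ]]
```

```bash
cat >> h.py <<'E'
def to(x,y,z,yaw=None):
    "remaining shift in tool axes (mm) and turn (deg)"
    s=arm.observe();M=R.from_rotvec(s["ee_rot"]).as_matrix()
    d=M.T@(np.array([x,y,z])-s["position"])*1000
    cy=np.arctan2(M[1,0],M[0,0])
    print("tool shift",d.round(1),"turn",None if yaw is None else round(-np.degrees((yaw-cy+np.pi)%(2*np.pi)-np.pi),1),"yaw",round(cy,3),"tilt",M[:,2].round(3),"pos",s["position"].round(4),"F",s["force"].round(1),"w",round(s["width"],3),"t",round(s["clock"],2))
E
python3 -m inch '[[[1,0,0,0,6.5],[1,0,0,0,6.5],[1,0,0,0,6.5],[1,0,0,0,6.5],[1,0,0,0,0]]]' 10
python3 -c "
from h import *
to(.48,-.06,.21,-.144); print(arm.observe()['joints'].round(2))"
```

```text
clock: 0.75
position: [0.1919, -0.594, 0.2256]
ee_rot: [-3.13, 0.248, 0.001]
force: [0.7, -0.1, -0.1]
width: 0.615
tool shift [ 200.6 -572.6   16.5] turn -0.8 yaw -0.158 tilt [-0.001  0.002 -1.   ] pos [ 0.1919 -0.594   0.2256] F [ 0.7 -0.1 -0.1] w 0.615 t 0.75
[ 1.08  0.43  0.13  1.58 -0.06  1.13 -0.5 ]
```

```bash
python3 -m inch '[[[1,16,-46,0,0],[1,16,-46,0,0],[1,16,-46,0,0],[1,16,-46,0,0],[1,16,-46,0,0],[1,16,-46,0,0],[1,16,-46,0,0],[1,16,-46,0,0],[1,16,-46,0,0],[1,16,-46,0,0],[1,0,0,0,0]]]'
python3 -c "
from h import *
to(.48,-.06,.21,-.144); print(arm.observe()['joints'].round(2))"
```

```text
clock: 1.85
position: [0.4206, -0.1496, 0.225]
ee_rot: [3.133, -0.186, 0.002]
force: [0.2, -0.9, -0.4]
width: 0.007
tool shift [ 48.4 -96.1  14.7] turn 1.5 yaw -0.118 tilt [ 0.001 -0.004 -1.   ] pos [ 0.4206 -0.1496  0.225 ] F [ 0.2 -0.9 -0.4] w 0.007 t 1.85
[ 0.37  0.16 -0.17  1.98  0.03  1.01 -1.51]
```

```bash
python3 -m inch '[[[1,24,-48,0,1.5],[1,24,-48,0,0],[1,0,0,0,0],[1,0,0,0,0]]]'
python3 - <<'E'
from h import *
to(.48,-.06,.21,-.144)
f,c=grab("wrist"); save("w1",c,f)
E
```

```text
clock: 2.25
position: [0.477, -0.0669, 0.225]
ee_rot: [3.13, -0.204, 0.005]
force: [0.4, -0.6, 0.4]
width: 0.005
tool shift [ 2.  -7.3 15. ] turn 0.8 yaw -0.13 tilt [ 0.003 -0.005 -1.   ] pos [ 0.477  -0.0669  0.225 ] F [ 0.4 -0.6  0.4] w 0.005 t 2.25
```

View pics/w1.png

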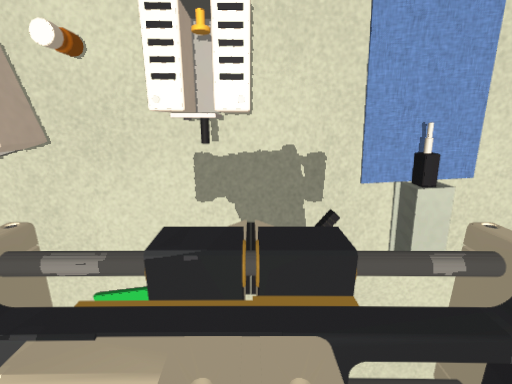

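Run:
```python
import cv2
from h import *
f=cv2.imread("pics/w1.png"); crop(f,130,0,150,150,4,"pics/w1a.png"); crop(f,350,100,150,130,4,"pics/w1b.png")
```

```text
(no output)
```

View pics/w1a.png

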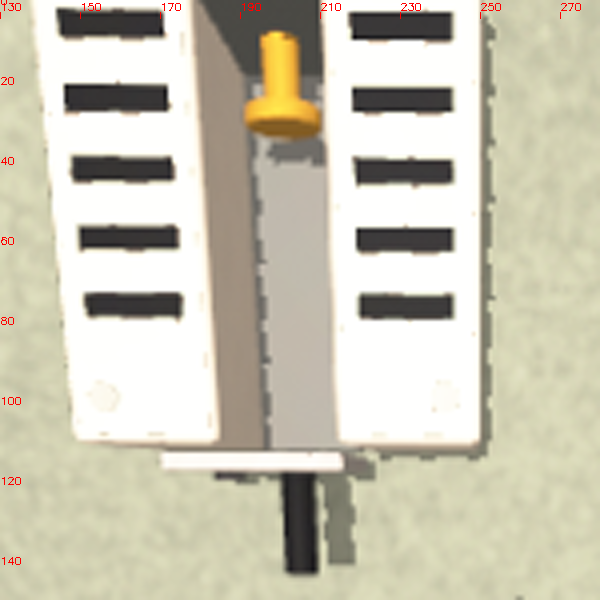

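View pics/w1b.png

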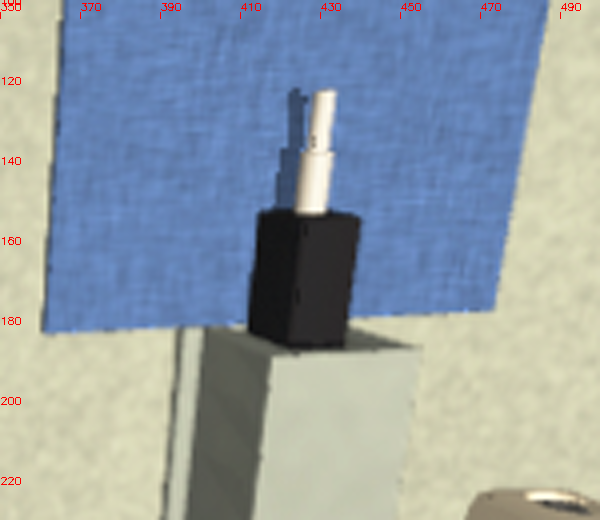

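Run:
```python
from fit import *
np.set_printoptions(precision=4,suppress=True)
c=load("w1")
P=[[0,56,75],[0,-56,75],[0,16,75],[0,-16,75],[-36,-4,65],[-7,32,75],[-7,-18,75]]
px=[[149.5,110],[250.2,110.7],[184.5,110],[214.5,110.5],[205.2,143],[170.5,117],[215.7,117]]
q,r=fit(c,P,px,[.566,-.02,-.14]);print(q,r)
# line check
cs,sn=np.cos(q[2]),np.sin(q[2]);Rz=np.array([[cs,sn],[-sn,cs]])
loc=lambda p:((p[:,:2]-q[:2])@Rz.T*1000)
print(loc(back(c,[[139.2,0],[251.8,0],[211,0],[177.5,0]],.075)))
print("contact",loc(back(c,[[200.7,28]],.051)),loc(back(c,[[200.7,34]],.029)))
# dock: mat corners
P=[[0,80,4],[0,-80,4],[0,24,46],[0,-24,46]]
# px from crop b: x/4+350,y/4+100
px=[[360.8,183],[473.5,177.5],[418.5,187.5],[455,186.8]]
d,r=fit(c,P,px,[.433,-.305,-.077]);print("dock",d,r)
cs,sn=np.cos(d[2]),np.sin(d[2]);Rd=np.array([[cs,sn],[-sn,cs]])
ld=lambda p:((p[:,:2]-d[:2])@Rd.T*1000)
print("tip",back(c,[[431,122.5]],.017),ld(back(c,[[431,122.5]],.017)),"needle base",ld(back(c,[[428,153]],.017)))
print("bar top front edge",back(c,[[415,153],[440,154]],.030),ld(back(c,[[415,153],[440,154]],.030)))
print("mat edge lines",ld(back(c,[[366,100],[487,100]],.004)))
```

```text
[ 0.5641 -0.0223 -0.1356] [[-1.5213 -0.1298]
 [ 0.4782  0.0649]
 [ 0.2964  0.2345]
 [-0.3765 -0.01  ]
 [ 0.6588 -0.0056]
 [ 0.0825 -0.223 ]
 [ 0.4389  0.1699]]
[[102.5533  54.1247]
 [103.8535 -56.3988]
 [103.4829 -16.2386]
 [103.0925  16.6566]]
contact [[86.0516 -1.1068]] [[86.1567  2.7273]]
dock [ 0.4322 -0.3035 -0.0843] [[ 0.0162 -0.3836]
 [ 0.2034  0.05  ]
 [-0.8382  0.6537]
 [ 0.6328 -0.3184]]
tip [[ 0.5123 -0.3109  0.017 ]] [[80.4064 -0.6511]] needle base [[40.4485 -2.1851]]
bar top front edge [[ 0.4773 -0.2841  0.03  ]
 [ 0.4717 -0.3162  0.03  ]] [[43.2722 23.1307]
 [40.3991 -9.3071]]
mat edge lines [[113.2182  80.7958]
 [105.0577 -78.2168]]
```

```bash
python3 -m inch '[[[1,30,-3,15,0.3],[1,29,-3,30,0],[1,0,0,45,0],[1,0,0,45,0],[1,0,0,0,0]]]'
python3 - <<'E'
from h import *
to(.5356,-.0608,.03,-.136)
E
```

```text
clock: 2.8
position: [0.5391, -0.077, 0.0889]
ee_rot: [3.127, -0.214, 0.015]
force: [-1.0, 0.3, 0.4]
width: 0.004
tool shift [ -6.3 -15.9  58.8] turn -0.0 yaw -0.137 tilt [ 0.009 -0.008 -1.   ] pos [ 0.5391 -0.077   0.0889] F [-1.   0.3  0.4] w 0.004 t 2.8
```

```bash
python3 -m inch '[[[1,-6,-12,30,0],[1,0,0,30,0],[1,0,0,0,0],[1,0,0,0,0]]]'
python3 - <<'E'
from h import *
to(.5356,-.0608,.03,-.136)
f,c=grab("wrist"); save("w2",c,f)
E
```

```text
clock: 3.2
position: [0.5373, -0.0695, 0.0341]
ee_rot: [3.125, -0.218, 0.022]
force: [-0.1, 0.0, 0.7]
width: 0.007
tool shift [-2.9 -8.4  4. ] turn -0.2 yaw -0.139 tilt [ 0.013 -0.01  -1.   ] pos [ 0.5373 -0.0695  0.0341] F [-0.1  0.   0.7] w 0.007 t 3.2
```

View pics/w2.png

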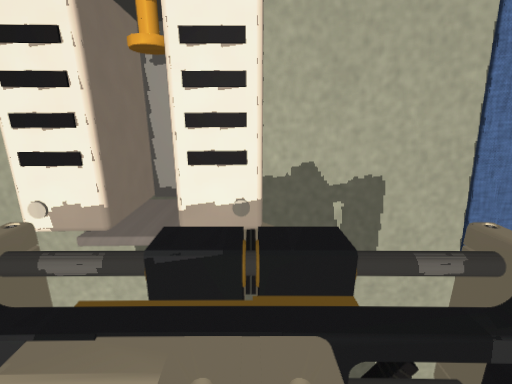

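```bash
python3 -m inch '[[[1,-3,-15,2,0],[1,0,-20,0,0],[1,0,-20,0,0],[1,0,-15,0,0],[1,0,0,0,0]]]'
python3 - <<'E'
from h import *
to(.5641-.0228+.1356*.047,-.0223+.0031+.9908*.047,.03,-.136)
E
```

```text
clock: 3.75
position: [0.5482, 0.0027, 0.0396]
ee_rot: [3.123, -0.224, 0.04]
force: [1.0, 0.1, 0.6]
width: 0.005
tool shift [ -4.3 -24.4   9.3] turn -0.4 yaw -0.143 tilt [ 0.024 -0.012 -1.   ] pos [0.5482 0.0027 0.0396] F [1.  0.1 0.6] w 0.005 t 3.75
```

```bash
python3 -m inch '[[[1,-4,-12,5,0],[1,0,-10,3,0],[1,0,0,0,0],[1,0,0,0,0]]]'
python3 - <<'E'
from h import *
to(.5641-.0228+.1356*.047,-.0223+.0031+.9908*.047,.03,-.136)
f,c=grab("wrist"); save("w3",c,f)
E
```

```text
clock: 4.15
position: [0.5475, 0.0256, 0.0312]
ee_rot: [3.122, -0.225, 0.041]
force: [0.3, -0.4, -0.6]
width: 0.001
tool shift [-0.2 -1.8  1.2] turn -0.4 yaw -0.144 tilt [ 0.025 -0.013 -1.   ] pos [0.5475 0.0256 0.0312] F [ 0.3 -0.4 -0.6] w 0.001 t 4.15
```

View pics/w3.png

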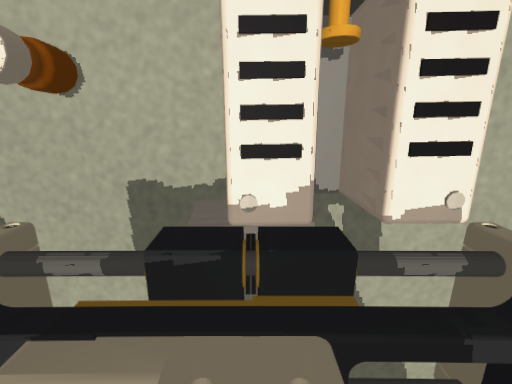

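```bash
python3 -m inch '[[[1,0,-5,1,0],[1,0,-4,0,0],[1,0,-3,0,0]]]'
python3 - <<'E'
from h import *
to(.5641-.0228+.1356*.047,-.0223+.0031+.9908*.047,.03,-.136)
E
python3 -m inch '[[[1,0,-4,1,0],[1,0,-4,0,0]]]'
python3 - <<'E'
from h import *
to(.5641-.0228+.1356*.047,-.0223+.0031+.9908*.047,.03,-.136)
E
```

```text
clock: 4.5
position: [0.5479, 0.0302, 0.0294]
ee_rot: [3.114, -0.235, 0.035]
force: [-1.9, -10.7, 8.9]
width: 0.004
tool shift [ 0.2  2.8 -0.6] turn -0.8 yaw -0.15 tilt [ 0.021 -0.021 -1.   ] pos [0.5479 0.0302 0.0294] F [ -1.9 -10.7   8.9] w 0.004 t 4.5
clock: 4.7
position: [0.5479, 0.03, 0.0285]
ee_rot: [3.104, -0.246, 0.03]
force: [-3.9, -12.8, 5.6]
width: 0.009
tool shift [ 0.3  2.7 -1.4] turn -1.2 yaw -0.158 tilt [ 0.017 -0.029 -0.999] pos [0.5479 0.03   0.0285] F [ -3.9 -12.8   5.6] w 0.009 t 4.7
```

```bash
python3 -m inch '[[[1,-5,20,0,0],[1,-20,10,-20,0],[1,-10,0,-45,0],[1,-10,0,-45,0],[1,0,0,-45,0],[1,0,0,0,0]]]'
python3 - <<'E'
from h import *
to(.476,-.1,.2,-.084)
f,c=grab("wrist"); save("w4",c,f)
f,c=grab("scene"); save("s4",c,f); crop(f,250,120,130,130,5,"pics/s4c.png")
E
```

```text
clock: 5.3
position: [0.494, 0.0108, 0.1877]
ee_rot: [3.104, -0.252, 0.027]
force: [0.8, 0.4, 0.1]
width: 0.001
tool shift [  0.3 112.6  -9.3] turn -4.5 yaw -0.162 tilt [ 0.015 -0.029 -0.999] pos [0.494  0.0108 0.1877] F [0.8 0.4 0.1] w 0.001 t 5.3
```

View pics/w4.png

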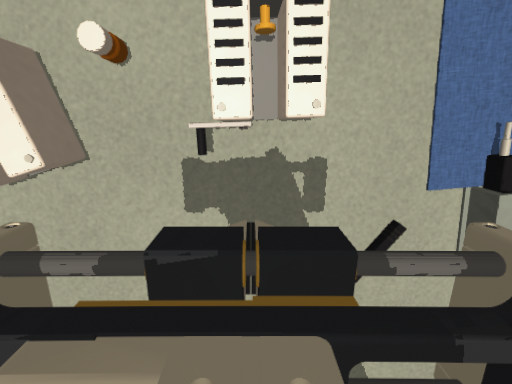

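View pics/s4c.png

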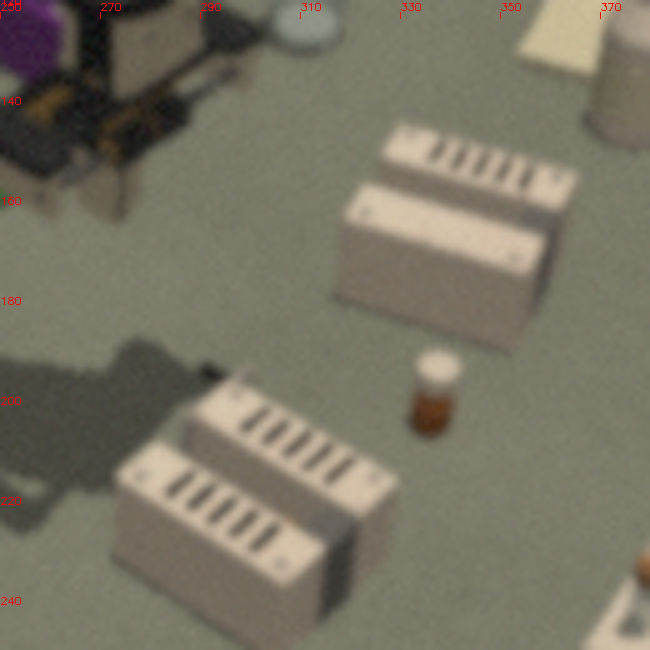

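```bash
python3 -m inch '[[[0.4,0,45,0,-2],[0.4,0,45,0,-2.5],[0.4,0,45,0,0],[0.4,0,45,0,0],[0.4,0,45,0,0],[0.4,0,45,0,0],[0.4,0,40,0,0],[0.4,0,0,0,0]]]' 30
python3 - <<'E'
from h import *
to(.4541,-.3064,.1,-.084)
f,c=grab("wrist"); save("w5",c,f)
c4=load("w4"); print(back(c4,[[202,154]],.049), np.array([.5641,-.0223])+np.array([[.9908,.1356],[-.1356,.9908]])@[-.036,.072])
E
```

```text
clock: 6.2
position: [0.4558, -0.3063, 0.1788]
ee_rot: [3.115, -0.115, -0.011]
force: [0.2, 0.1, -0.4]
width: 0.593
tool shift [-1.2 -1.6 78.8] turn 0.6 yaw -0.074 tilt [-0.008 -0.024 -1.   ] pos [ 0.4558 -0.3063  0.1788] F [ 0.2  0.1 -0.4] w 0.593 t 6.2
[[0.53840292 0.05432517 0.049     ]] [0.5381944 0.0539192]
```

View pics/w5.png

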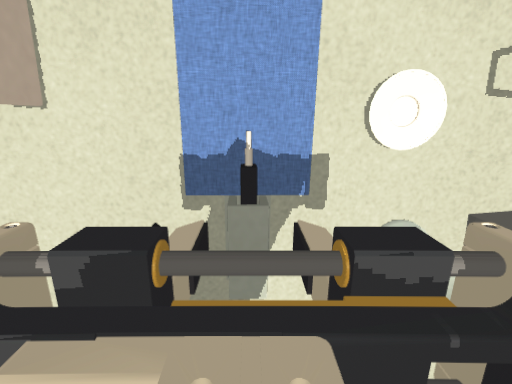

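Run:
```python
from h import *
f=cv2.imread("pics/w5.png"); crop(f,170,120,160,110,5,"pics/w5a.png")
```

```text
(no output)
```

View pics/w5a.png

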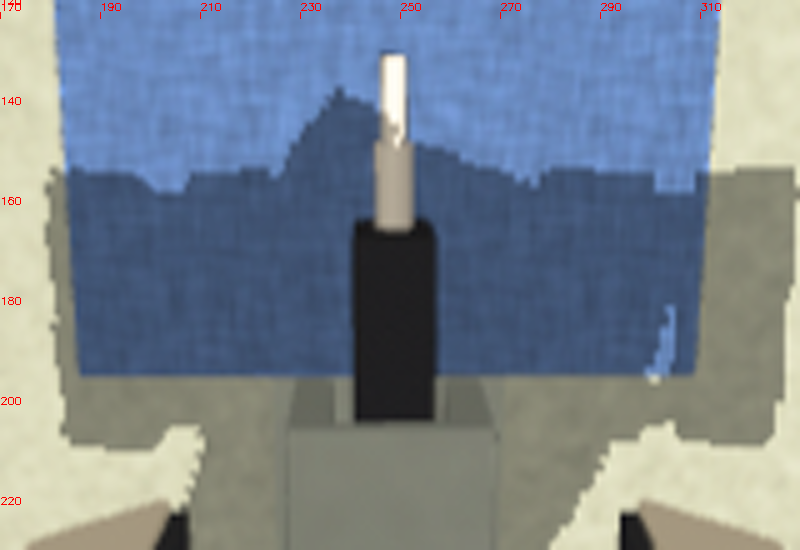

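Run:
```python
from fit import *
np.set_printoptions(precision=4,suppress=True)
c=load("w5")
print("tip",back(c,[[248.7,130.8]],.017))
print("barfront, mouth end",back(c,[[248.7,164.5],[249,204]],.030))
print("mat corner",back(c,[[186,195],[309,195]],.004), "tunnel top", back(c,[[227.5,205],[269,205]],.046))
```

```text
tip [[ 0.5125 -0.3119  0.017 ]]
barfront, mouth end [[ 0.4755 -0.3089  0.03  ]
 [ 0.4278 -0.3057  0.03  ]]
mat corner [[ 0.4377 -0.2259  0.004 ]
 [ 0.4251 -0.384   0.004 ]] tunnel top [[ 0.4339 -0.2813  0.046 ]
 [ 0.4301 -0.3284  0.046 ]]
```

```bash
python3 -m inch '[[[0.4,-1,-1,45,0.6],[0.4,0,0,45,0],[0.4,0,0,40,0],[0.4,0,0,20,0],[0.4,0,0,0,0],[0.4,0,0,0,0]]]' 30
python3 - <<'E'
from h import *
to(.4545,-.3070,.008,-.082)
E
```

```text
clock: 6.85
position: [0.4536, -0.2972, 0.0183]
ee_rot: [3.124, -0.121, -0.02]
force: [0.9, -0.5, 0.6]
width: 0.598
tool shift [ 1.8  9.6 10.5] turn 0.2 yaw -0.078 tilt [-0.014 -0.014 -1.   ] pos [ 0.4536 -0.2972  0.0183] F [ 0.9 -0.5  0.6] w 0.598 t 6.85
```

```bash
python3 -m inch '[[[0.4,1,8,4,0],[0.4,1,2,4,0],[0.4,0,1,2,0],[0.4,0,0,0,0]]]' 30
python3 - <<'E'
from h import *
to(.4545,-.3070,.008,-.082)
E
```

```text
clock: 7.25
position: [0.4572, -0.3097, 0.011]
ee_rot: [3.122, -0.12, -0.013]
force: [-0.1, -0.0, 0.3]
width: 0.602
tool shift [-2.9 -2.5  3. ] turn 0.3 yaw -0.077 tilt [-0.009 -0.017 -1.   ] pos [ 0.4572 -0.3097  0.011 ] F [-0.1 -0.   0.3] w 0.602 t 7.25
```

```bash
python3 -m inch '[[[0.4,-2,-3,3,0.3],[1,0,0,0,0],[1,0,0,0,0],[1,0,0,0,0],[1,0,0,0,0],[1,0,0,0,0]]]' 30
python3 - <<'E'
from h import *
to(.4545,-.3070,.008,-.082)
E
```

```text
clock: 7.85
position: [0.4559, -0.3065, 0.0089]
ee_rot: [3.121, -0.129, -0.01]
force: [0.4, -2.2, 1.2]
width: 0.215
tool shift [-1.4  0.6  0.9] turn -0.0 yaw -0.083 tilt [-0.007 -0.017 -1.   ] pos [ 0.4559 -0.3065  0.0089] F [ 0.4 -2.2  1.2] w 0.215 t 7.85
```

```bash
python3 -m inch '[[[1,15,0,-1,0],[1,20,0,0,0],[1,20,0,0,0],[1,20,0,0,0],[1,0,0,0,0]]]'
python3 - <<'E'
from h import *
to(.4545+.1545,-.3070-.013,.009,-.084)
E
```

```text
clock: 8.35
position: [0.5317, -0.313, 0.0091]
ee_rot: [3.122, -0.131, -0.013]
force: [-0.2, 0.3, -1.6]
width: 0.215
tool shift [77.6  0.5 -0.5] turn 0.0 yaw -0.084 tilt [-0.009 -0.017 -1.   ] pos [ 0.5317 -0.313   0.0091] F [-0.2  0.3 -1.6] w 0.215 t 8.35
```

```bash
python3 -m inch '[[[1,20,0,0,0],[1,20,0,0,0],[1,20,0,0,0],[1,15,0,0,0],[1,0,0,0,0]]]'
python3 - <<'E'
from h import *
to(.4545+.1545,-.3070-.013,.009,-.084)
f,c=grab("wrist"); save("w6",c,f)
E
```

```text
clock: 8.85
position: [0.5964, -0.3221, 0.0091]
ee_rot: [3.121, -0.139, -0.041]
force: [1.4, 0.2, 0.1]
width: 0.214
tool shift [12.3 -3.2 -0.3] turn -0.3 yaw -0.089 tilt [-0.027 -0.016 -0.999] pos [ 0.5964 -0.3221  0.0091] F [1.4 0.2 0.1] w 0.214 t 8.85
```

View pics/w6.png

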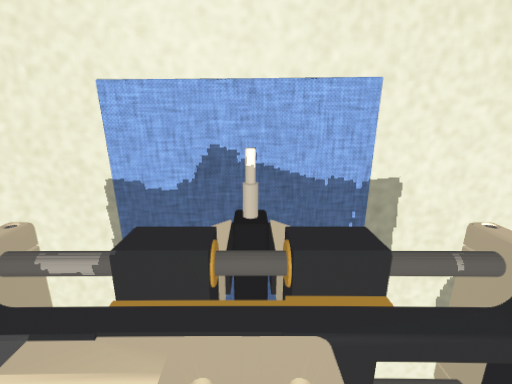

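```bash
python3 -m inch '[[[0.6,0,0,0,0],[0.6,0,0,0,0],[0.6,0,0,0,0],[0.6,0,0,0,0],[0.6,0,0,0,0]]]'
python3 - <<'E'
from h import *
to(.4545+.1545,-.3070-.013,.009,-.084)
f,c=grab("wrist"); save("w7",c,f);crop(f,170,110,160,110,5,"pics/w7a.png")
E
```

```text
clock: 9.4
position: [0.5923, -0.3222, 0.0084]
ee_rot: [3.121, -0.141, -0.046]
force: [-0.1, 0.5, -0.1]
width: 0.4
tool shift [16.4 -3.7 -1.2] turn -0.4 yaw -0.091 tilt [-0.03  -0.015 -0.999] pos [ 0.5923 -0.3222  0.0084] F [-0.1  0.5 -0.1] w 0.4 t 9.4
```

View pics/w7a.png

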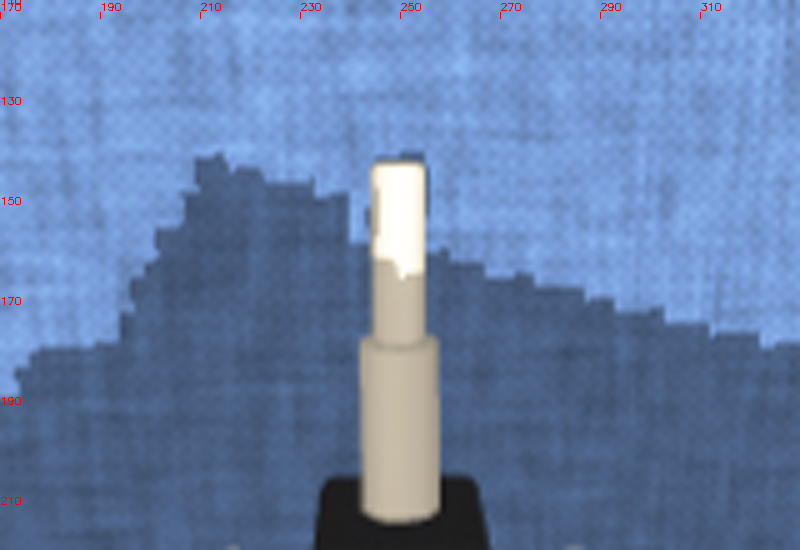

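Run:
```python
from h import *
c=load("w7"); p=back(c,[[249.7,142]],.017); print(p, back(c,[[249.7,205]],.030))
d=np.array([.4322,-.3035]);a=-.084
v=p[0,:2]-d; print("tip dock",v@[np.cos(a),np.sin(a)],v@[-np.sin(a),np.cos(a)])
# regrip point: 140mm behind tip
g=p[0,:2]-.140*np.array([np.cos(a),np.sin(a)]);print(g)
to(g[0],g[1],.009,a)
```

```text
[[ 0.6525179  -0.32662253  0.017     ]] [[ 0.62129374 -0.32361333  0.03      ]]
tip dock 0.2214810879674153 -0.0045560544313787265
[ 0.51301153 -0.31487636]
tool shift [-79.6  -0.1   1.7] turn -0.4 yaw -0.091 tilt [-0.031 -0.015 -0.999] pos [ 0.5922 -0.3222  0.0084] F [-1.3  0.6 -0.3] w 0.399 t 9.45
```

```bash
python3 -m inch '[[[0.4,0,0,0,0],[0.4,-20,0,0,0],[0.4,-20,0,0,0],[0.4,-20,0,0,0],[0.4,-10,0,0,0],[0.4,0,0,0,0]]]'
python3 - <<'E'
from h import *
to(.5130,-.3149,.009,-.09)
E
```

```text
clock: 10.05
position: [0.5212, -0.3153, 0.0103]
ee_rot: [3.121, -0.14, -0.045]
force: [0.2, 0.1, -0.4]
width: 0.598
tool shift [-8.2  0.3  1.5] turn 0.0 yaw -0.09 tilt [-0.029 -0.016 -0.999] pos [ 0.5212 -0.3153  0.0103] F [ 0.2  0.1 -0.4] w 0.598 t 10.05
```

```bash
python3 -m inch '[[[0.4,-8,0,2,0],[0.4,0,0,0,0],[1,0,0,0,0],[1,0,0,0,0],[1,0,0,0,0],[1,0,0,0,0],[1,0,0,0,0]]]' 40
python3 - <<'E'
from h import *
to(.5130,-.3149,.009,-.09)
f,c=grab("wrist"); save("w8",c,f)
E
```

```text
clock: 10.75
position: [0.5166, -0.3146, 0.0085]
ee_rot: [3.121, -0.137, -0.039]
force: [-0.7, -0.7, 1.5]
width: 0.215
tool shift [-3.5  0.7 -0.4] turn 0.1 yaw -0.088 tilt [-0.026 -0.016 -1.   ] pos [ 0.5166 -0.3146  0.0085] F [-0.7 -0.7  1.5] w 0.215 t 10.75
```

View pics/w8.png

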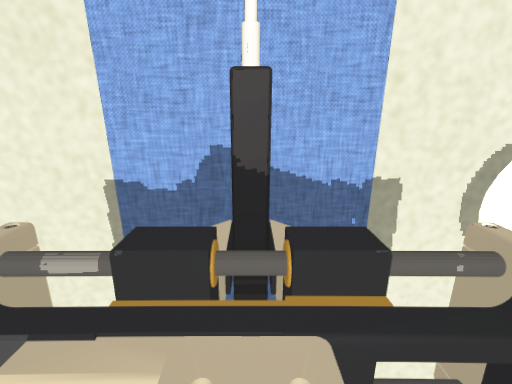

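```bash
python3 -m inch '[[[1,0,0,-15,0],[1,0,0,-30,0],[1,0,0,-35,0],[1,0,0,-35,0],[1,0,0,0,0]]]'
python3 - <<'E'
from h import *
to(.3996,.0002,.12,-.136)
f,c=grab("wrist"); save("w9",c,f)
E
```

```text
clock: 11.3
position: [0.5191, -0.312, 0.1303]
ee_rot: [3.122, -0.137, -0.042]
force: [0.5, -0.6, 0.2]
width: 0.216
tool shift [-146.2 -300.7    9. ] turn 2.8 yaw -0.088 tilt [-0.028 -0.015 -1.   ] pos [ 0.5191 -0.312   0.1303] F [ 0.5 -0.6  0.2] w 0.216 t 11.3
```

View pics/w9.png

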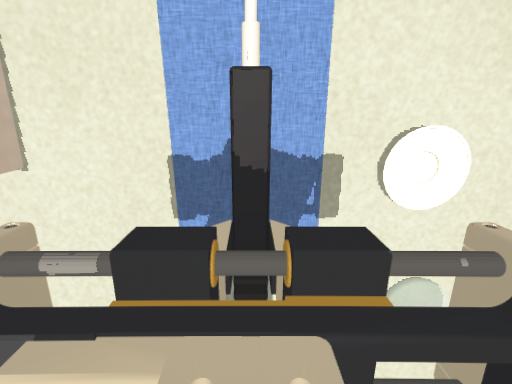

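```bash
python3 -m inch '[[[1,-20,-42,0,2.8],[1,-20,-42,0,0],[1,-20,-42,0,0],[1,-20,-42,0,0],[1,-20,-42,0,0],[1,-20,-42,0,0],[1,-15,-30,0,0],[1,0,0,0,0]]]'
python3 - <<'E'
from h import *
to(.3996,.0002,.12,-.136);print(arm.observe()["joints"].round(2))
f,c=grab("wrist"); save("w10",c,f)
E
```

```text
clock: 12.15
position: [0.4127, -0.006, 0.1237]
ee_rot: [3.115, -0.221, -0.054]
force: [-0.2, -1.3, -2.0]
width: 0.213
tool shift [-13.7  -4.4   4.1] turn -0.4 yaw -0.142 tilt [-0.036 -0.016 -0.999] pos [ 0.4127 -0.006   0.1237] F [-0.2 -1.3 -2. ] w 0.213 t 12.15
[-0.    0.26 -0.15  2.15  0.07  0.77 -1.91]
```

View pics/w10.png

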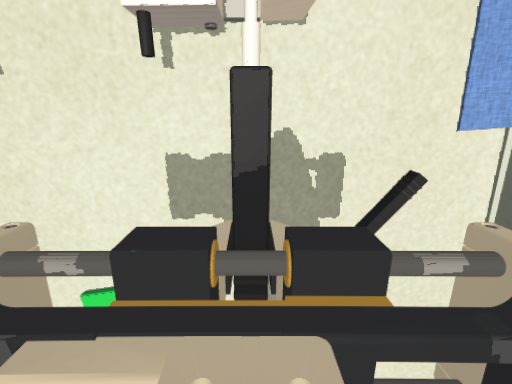

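```bash
python3 -m inch '[[[1,-12,-5,30,-0.4],[1,0,0,32,0],[1,0,0,25,0],[1,0,0,5,0],[1,0,0,0,0]]]'
python3 - <<'E'
from h import *
to(.3996,.0002,.033,-.136)
f,c=grab("wrist"); save("w11",c,f)
f,c=grab("side"); save("side11",c,f);crop(f,220,130,130,110,6,"pics/side11a.png")
f,c=grab("scene"); save("s11",c,f);crop(f,220,150,130,110,6,"pics/s11a.png")
E
```

```text
clock: 12.7
position: [0.4006, -0.0072, 0.0298]
ee_rot: [3.113, -0.22, -0.05]
force: [0.2, 0.4, -0.7]
width: 0.215
tool shift [-2.2 -7.1 -3.3] turn -0.3 yaw -0.141 tilt [-0.033 -0.018 -0.999] pos [ 0.4006 -0.0072  0.0298] F [ 0.2  0.4 -0.7] w 0.215 t 12.7
```

View pics/w11.png

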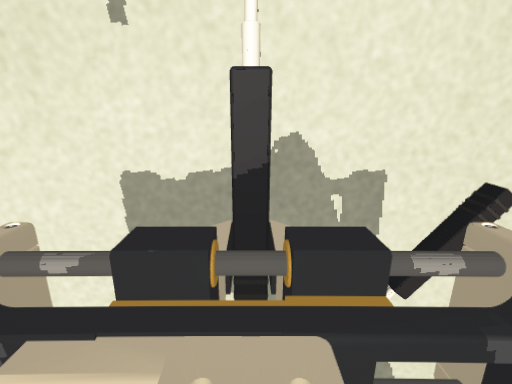

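View pics/side11a.png

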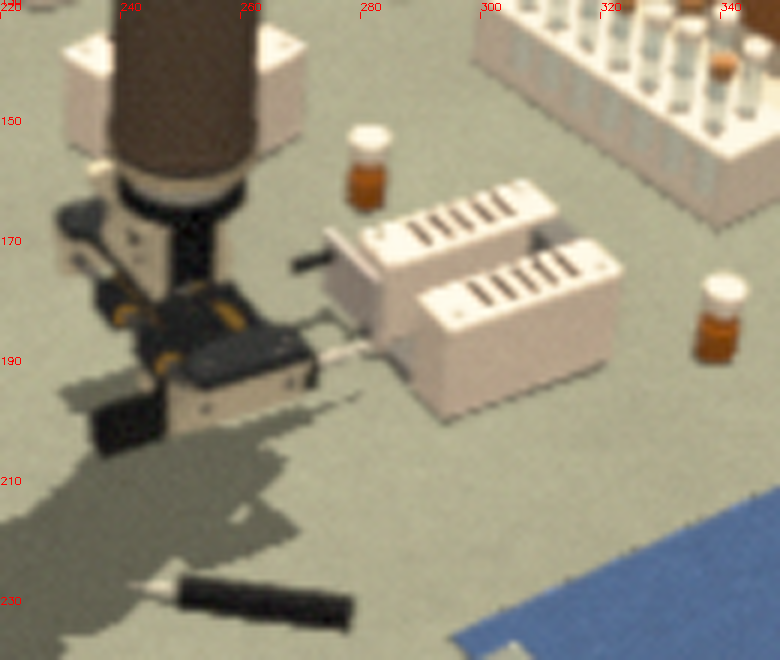

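View pics/s11a.png

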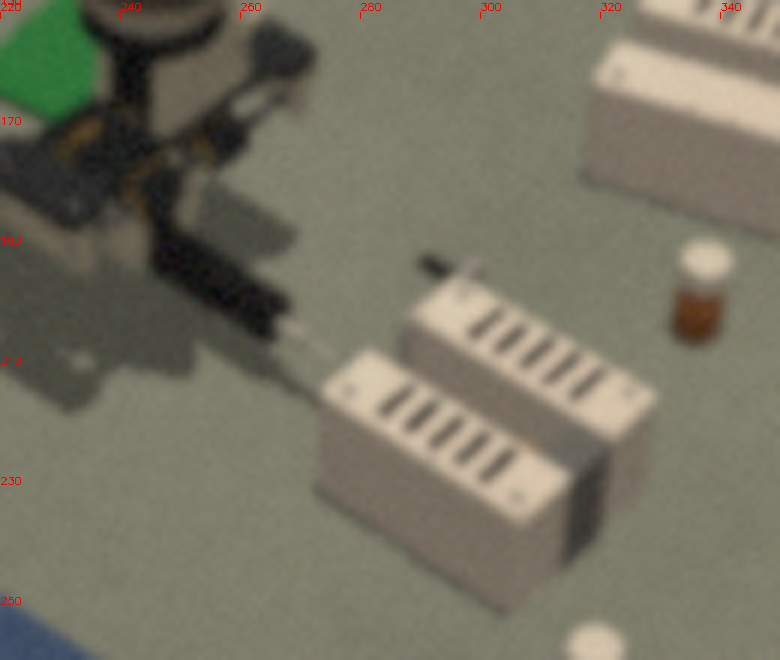

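```bash
python3 -m inch '[[[1,-2,-7,-3,-0.3],[1,0,0,0,0],[1,0,0,0,0]]]'
cat > tip.py <<'E'
from h import *
def tipw(L=.136,dz=-.0085,pitch0=-.026):
    s=arm.observe();M=R.from_rotvec(s["ee_rot"]).as_matrix()
    # probe axis in tool: level at grasp when tilt x was pitch0 -> axis = x rotated
    ax=M@np.array([1,0,pitch0]); ax/=np.linalg.norm(ax)
    return s["position"]+M@[0,0,dz]+ax*L
def local(p,q):
    c,s=np.cos(q[2]),np.sin(q[2]);v=p[:2]-q[:2];return np.round([1000*(c*v[0]+s*v[1]),1000*(-s*v[0]+c*v[1]),1000*p[2]],1)
MC=np.array([.5641,-.0223,-.136])
E
python3 - <<'E'
from tip import *
to(.3996,.0002,.033,-.136)
p=tipw();print(p,local(p,MC))
f,c=grab("side"); print(proj(c,p));crop(f,250,160,60,50,12,"pics/side12a.png")
f,c=grab("scene"); print(proj(c,p));crop(f,250,180,60,50,12,"pics/s12a.png")
E
```

```text
clock: 13.15
position: [0.4027, 0.0014, 0.0365]
ee_rot: [3.115, -0.211, -0.038]
force: [-0.8, 0.1, 0.3]
width: 0.214
tool shift [-2.8  1.5  3.6] turn 0.0 yaw -0.136 tilt [-0.025 -0.017 -1.   ] pos [0.4027 0.0014 0.0365] F [-0.8  0.1  0.3] w 0.214 t 13.15
[ 0.53768178 -0.01679547  0.04537297] [-26.9   1.9  45.4]
[[279.3144954  184.46794668]]
[[278.12197039 206.85435892]]
```

View pics/side12a.png

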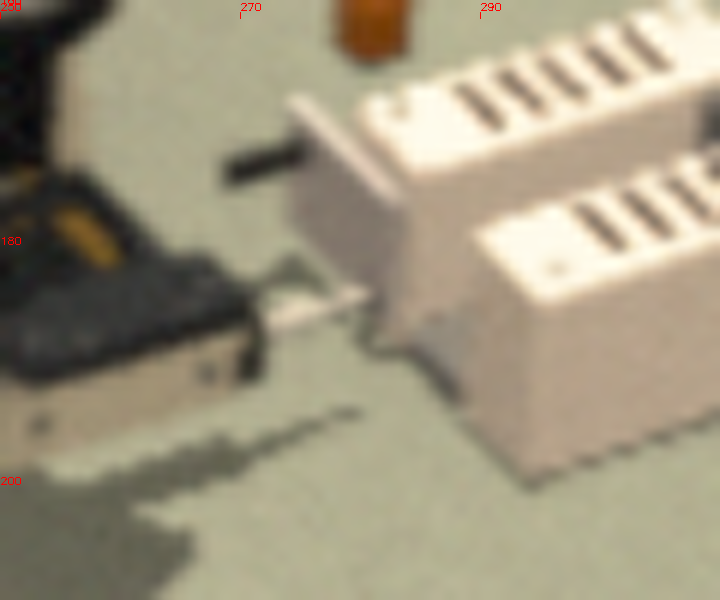

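View pics/s12a.png

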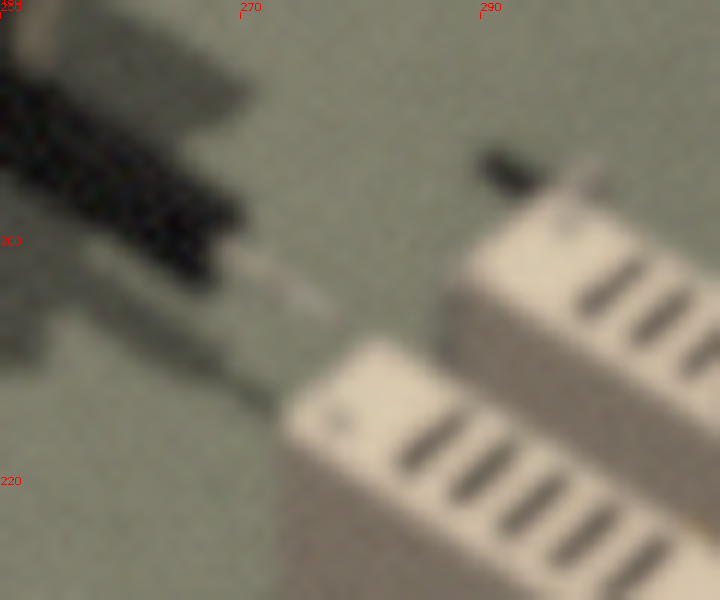

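```bash
cat >> tip.py <<'E'
def totip(lx,ly,z,q):
    p=tipw();c,s=np.cos(q[2]),np.sin(q[2])
    t=np.array([q[0]+(c*lx-s*ly)/1000,q[1]+(s*lx+c*ly)/1000,z/1000])
    st=arm.observe();M=R.from_rotvec(st["ee_rot"]).as_matrix()
    cy=np.arctan2(M[1,0],M[0,0])
    print("tip local",local(p,q),"shift",(M.T@(t-p)*1000).round(1),"turn",round(-np.degrees(q[2]-cy),2),"tilt",M[:2,2].round(3),"F",st["force"].round(1),"t",round(st["clock"],2),"w",round(st["width"],3))
E
python3 -m inch '[[[1,5,2,4,0],[1,5,0,0,0],[1,0,0,0,0]]]' 
python3 -c "
from tip import *
totip(0,0,40,MC)"
```

```text
clock: 13.55
position: [0.4133, -0.0025, 0.0318]
ee_rot: [3.115, -0.211, -0.037]
force: [-0.0, 0.0, -1.0]
width: 0.217
tip local [-15.9  -0.6  40.8] shift [16.  -0.6  0.4] turn 0.01 tilt [-0.025 -0.017] F [-0.  0. -1.] t 13.55 w 0.217
```

```bash
python3 -m inch '[[[1,15,0,0,0],[1,15,0,0,0],[1,15,0,0,0],[1,0,0,0,0]]]' 
python3 -c "
from tip import *
totip(70,0,40,MC)"
```

```text
clock: 13.95
position: [0.4588, -0.0093, 0.03]
ee_rot: [3.115, -0.212, -0.041]
force: [-0.1, 0.6, 0.1]
width: 0.217
tip local [30.1 -1.2 38.7] shift [39.9 -1.2 -2.3] turn -0.03 tilt [-0.027 -0.017] F [-0.1  0.6  0.1] t 13.95 w 0.217
```

```bash
python3 -m inch '[[[1,10,-1,-1,0],[1,10,0,-1,0],[1,10,0,0,0],[1,8,0,0,0],[1,0,0,0,0]]]'
python3 - <<'E'
from tip import *
totip(75,0,40,MC)
f,c=grab("wrist"); save("w13",c,f)
f,c=grab("scene"); print(proj(c,tipw()));crop(f,270,180,70,60,10,"pics/s13a.png")
E
```

```text
clock: 14.45
position: [0.4981, -0.0138, 0.0307]
ee_rot: [3.115, -0.212, -0.044]
force: [0.2, 0.3, -0.9]
width: 0.215
tip local [69.6 -0.3 39.1] shift [ 5.3 -0.3 -1.1] turn -0.02 tilt [-0.029 -0.018] F [ 0.2  0.3 -0.9] t 14.45 w 0.215
[[301.38502152 223.77288499]]
```

View pics/w13.png

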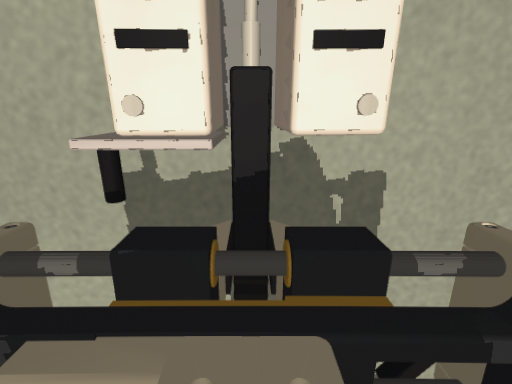

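View pics/s13a.png

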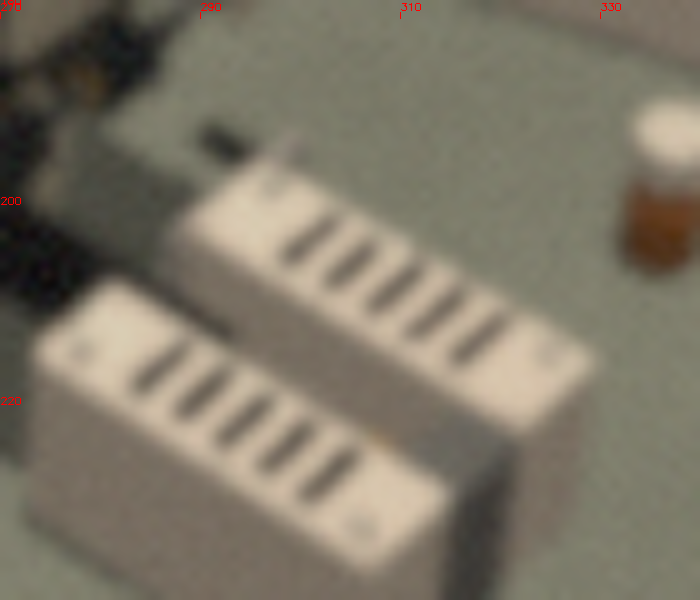

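```bash
python3 -m inch '[[[1,2,0,-1,0],[1,2,0,0,0],[1,2,0,0,0],[1,2,0,0,0]]]' 
python3 -c "
from tip import *
totip(82,0,40,MC)"
```

```text
clock: 14.95
position: [0.5035, -0.0147, 0.0313]
ee_rot: [3.114, -0.211, -0.048]
force: [1.2, -0.5, -0.5]
width: 0.215
tip local [75.2 -0.3 39.3] shift [ 6.8 -0.3 -0.9] turn 0.02 tilt [-0.032 -0.018] F [ 1.2 -0.5 -0.5] t 14.95 w 0.215
```

```bash
for i in 1; do
python3 -m inch '[[[1,2,0,-0.3,0],[1,2,0,0,0],[1,2,0,0,0]]]' | tail -2 ; python3 -c "
from tip import *
totip(82,0,40,MC)"
python3 -m inch '[[[1,2,0,-0.3,0],[1,2,0,0,0]]]' | tail -2 ; python3 -c "
from tip import *
totip(82,0,40,MC)"; done
```

```text
force: [-0.5, -0.6, -0.5]
width: 0.216
tip local [81.7 -0.3 39.5] shift [ 0.3 -0.3 -0.5] turn 0.02 tilt [-0.032 -0.018] F [-0.5 -0.6 -0.5] t 15.25 w 0.216
force: [0.3, -0.6, -1.0]
width: 0.214
tip local [86.  -0.3 39.7] shift [-4.  -0.3 -0.2] turn 0.02 tilt [-0.032 -0.018] F [ 0.3 -0.6 -1. ] t 15.45 w 0.214
```

```bash
python3 -m inch '[[[1,1.5,0,0,0]]]' | tail -2 ; python3 -c "
from tip import *
totip(86,0,40,MC)"
python3 -m inch '[[[1,1.5,0,0,0]]]' | tail -2 ; python3 -c "
from tip import *
totip(86,0,40,MC)"
```

```text
force: [-1.7, 0.3, -0.6]
width: 0.213
tip local [87.4 -0.3 39.5] shift [-1.4 -0.3 -0.5] turn 0.02 tilt [-0.033 -0.018] F [-1.7  0.3 -0.6] t 15.55 w 0.213
force: [-4.4, 0.8, 0.6]
width: 0.215
tip local [88.3 -0.4 39. ] shift [-2.3 -0.3 -0.9] turn 0.02 tilt [-0.034 -0.018] F [-4.4  0.8  0.6] t 15.65 w 0.215
```

```bash
python3 -m inch '[[[1,1.3,0,0,0]]]' | tail -2 ; python3 -c "
from tip import *
totip(86,0,40,MC)"
python3 -m inch '[[[1,1.3,0,0,0]]]' | tail -2 ; python3 -c "
from tip import *
totip(86,0,40,MC)"
```

```text
force: [-5.0, 1.1, 2.3]
width: 0.212
tip local [88.9 -0.4 38.6] shift [-2.9 -0.3 -1.3] turn 0.04 tilt [-0.036 -0.018] F [-5.   1.1  2.3] t 15.75 w 0.212
force: [-4.7, 0.9, 3.5]
width: 0.216
tip local [89.5 -0.4 38.3] shift [-3.5 -0.3 -1.6] turn 0.04 tilt [-0.037 -0.018] F [-4.7  0.9  3.5] t 15.85 w 0.216
```

```bash
python3 -m inch '[[[1,1.0,0,-0.3,0]]]' | tail -2 ; python3 -c "
from tip import *
totip(86,0,40,MC)"
python3 -m inch '[[[1,1.0,0,-0.4,0]]]' | tail -2 ; python3 -c "
from tip import *
totip(86,0,40,MC)"
python3 -m inch '[[[1,1.0,0,-0.4,0]]]' | tail -2 ; python3 -c "
from tip import *
totip(86,0,40,MC)"
```

```text
force: [-5.9, 0.9, 2.7]
width: 0.214
tip local [89.8 -0.4 38.3] shift [-3.9 -0.3 -1.6] turn 0.05 tilt [-0.038 -0.018] F [-5.9  0.9  2.7] t 15.95 w 0.214
force: [-6.2, 1.1, 3.0]
width: 0.217
tip local [90.  -0.4 38.3] shift [-4.1 -0.4 -1.5] turn 0.06 tilt [-0.04  -0.018] F [-6.2  1.1  3. ] t 16.05 w 0.217
force: [-5.9, 1.1, 3.1]
width: 0.214
tip local [90.1 -0.4 38.3] shift [-4.2 -0.4 -1.5] turn 0.07 tilt [-0.042 -0.018] F [-5.9  1.1  3.1] t 16.15 w 0.214
```

```bash
python3 -m inch '[[[1,0.6,0,-0.3,0],[1,0.6,0,-0.3,0]]]' | tail -2 ; python3 -c "
from tip import *
totip(86,0,40,MC)"
python3 -m inch '[[[1,0.6,0,-0.3,0],[1,0.6,0,-0.3,0]]]' | tail -2 ; python3 -c "
from tip import *
totip(86,0,40,MC)"
```

```text
force: [-5.8, 0.1, 1.7]
width: 0.218
tip local [89.7 -0.4 38.3] shift [-3.8 -0.3 -1.6] turn 0.09 tilt [-0.045 -0.018] F [-5.8  0.1  1.7] t 16.35 w 0.218
force: [-4.4, 1.3, 2.1]
width: 0.217
tip local [89.6 -0.4 38.4] shift [-3.6 -0.3 -1.4] turn 0.1 tilt [-0.047 -0.018] F [-4.4  1.3  2.1] t 16.55 w 0.217
```

```bash
python3 -m inch '[[[1,-5,0,0,0],[1,-15,0,0,0],[1,-20,0,0,0],[1,-20,0,0,0],[1,0,0,0,0]]]' | tail -2
python3 - <<'E'
from tip import *
totip(-30,0,40,MC)
f,c=grab("wrist"); save("w14",c,f)
f,c=grab("side"); print(proj(c,tipw()));crop(f,240,150,70,60,10,"pics/side14a.png")
E
```

```text
force: [0.1, -0.4, -0.5]
width: 0.214
tip local [30.5 -0.4 42.3] shift [-60.4  -0.5   4.6] turn 0.05 tilt [-0.04  -0.018] F [ 0.1 -0.4 -0.5] t 17.05 w 0.214
[[293.15606585 180.70067879]]
```

View pics/w14.png

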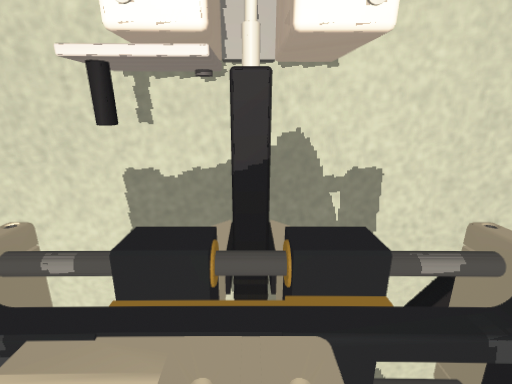

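```bash
python3 -m inch '[[[1,-25,0,1,0],[1,-30,0,1,0],[1,-15,0,0,0],[1,0,0,-30,0],[1,0,0,-35,0],[1,0,0,-20,0],[1,0,0,0,0]]]' | tail -2
python3 - <<'E'
from tip import *
totip(-30,0,40,MC)
to(.375,.234,.13,.153)
E
```

```text
force: [0.2, -0.8, -0.7]
width: 0.213
tip local [-27.1   2.8 133.5] shift [-0.7  1.  93.5] turn -0.06 tilt [-0.026 -0.016] F [ 0.2 -0.8 -0.7] t 17.85 w 0.213
tool shift [ -59.1 -225.4   -8.2] turn -16.6 yaw -0.137 tilt [-0.026 -0.016 -1.   ] pos [0.4027 0.0025 0.1247] F [ 0.2 -0.8 -0.7] w 0.213 t 17.85
```

```bash
python3 -m inch '[[[1,-12,-44,0,0],[1,-12,-44,0,0],[1,-12,-44,0,0],[1,-12,-44,0,0],[1,-10,-44,0,0],[1,0,0,0,-8.3],[1,0,0,0,-8.3],[1,0,0,0,0]]]' | tail -2
python3 - <<'E'
from tip import *
to(.375,.234,.13,.153)
f,c=grab("wrist"); save("w15",c,f)
E
```

```text
force: [0.3, -0.7, 0.1]
width: 0.213
tool shift [ -8.4   5.9 -11. ] turn -0.1 yaw 0.152 tilt [-0.018 -0.009 -1.   ] pos [0.3822 0.241  0.1188] F [ 0.3 -0.7  0.1] w 0.213 t 18.65
```

View pics/w15.png

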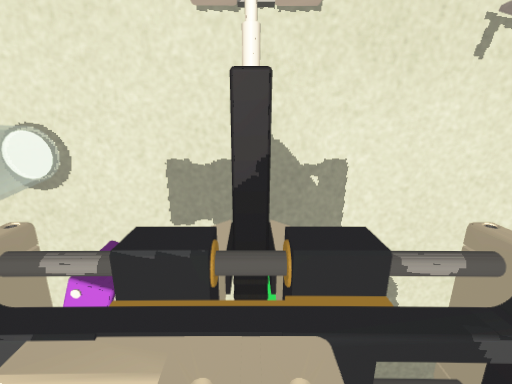

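```bash
python3 -m inch '[[[1,35,0,-8,0],[1,35,0,0,0],[1,0,0,0,0],[1,0,0,0,0]]]' | tail -2
python3 - <<'E'
from tip import *
to(.375,.234,.13,.153)
f,c=grab("wrist"); save("w16",c,f);crop(f,160,0,200,130,4,"pics/w16a.png")
E
```

```text
force: [0.3, 0.1, -0.4]
width: 0.213
tool shift [-80.4   3.9  -5. ] turn -1.5 yaw 0.126 tilt [-0.02  -0.011 -1.   ] pos [0.4542 0.2479 0.1233] F [ 0.3  0.1 -0.4] w 0.213 t 19.1
```

View pics/w16a.png

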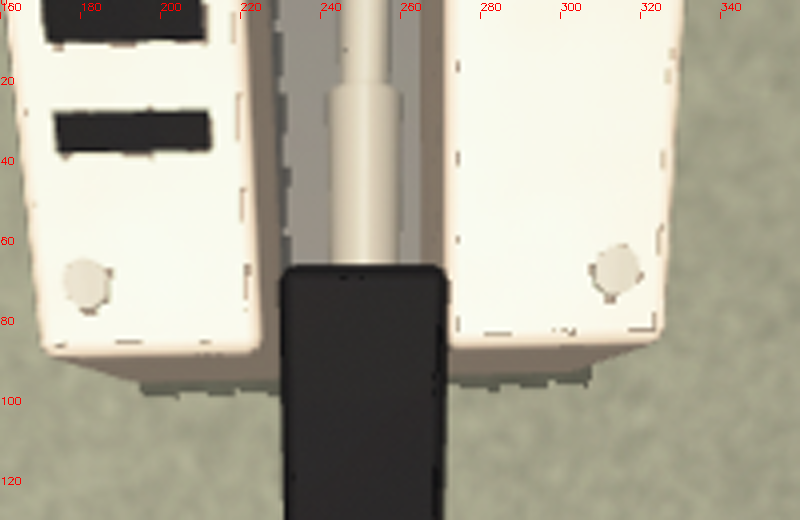

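Run:
```python
from fit import *
np.set_printoptions(precision=4,suppress=True)
c=load("w16")
q,r=fit(c,[[0,56,75],[0,16,75],[0,-16,75],[0,-56,75]],[[170.5,87.2],[224.5,87.8],[271.3,86.4],[325.5,84.7]],[.547,.26,.15]);print(q,r)
cs,sn=np.cos(q[2]),np.sin(q[2]);Rz=np.array([[cs,sn],[-sn,cs]])
print(((back(c,[[162.5,7.5],[330.7,0],[220,10],[271,10]],.075)[:,:2]-q[:2])@Rz.T*1000))
```

```text
[0.546  0.2614 0.1444] [[-1.8797  0.6972]
 [ 0.8558 -0.7504]
 [-0.687  -0.1342]
 [ 1.7215  0.4509]]
[[ 48.4307  54.5877]
 [ 51.0343 -54.5725]
 [ 46.6587  17.3649]
 [ 46.1915 -15.9495]]
```

```bash
echo 'MO=np.array([.546,.2614,.147])' >> tip.py
python3 -m inch '[[[1,-40,0,0,-1.2],[1,-40,0,0,0],[1,-5,0,0,0],[1,0,0,0,0]]]' | tail -2
python3 - <<'E'
from tip import *
totip(-25,0,40,MO)
E
```

```text
force: [0.1, 0.8, -0.6]
width: 0.216
tip local [-46.5  -1.9 133. ] shift [23.6 -2.9 92.5] turn -0.4 tilt [-0.021 -0.013] F [ 0.1  0.8 -0.6] t 19.55 w 0.216
```

```bash
python3 -m inch '[[[1,0,0,30,-0.4],[1,0,-2,35,0],[1,0,-3,22,0],[1,0,0,0,0]]]' | tail -2
python3 - <<'E'
from tip import *
totip(-20,0,40,MO)
E
```

```text
force: [0.1, -0.8, -0.5]
width: 0.216
tip local [-44.2   3.3  46.1] shift [24.3  3.2  5.7] turn -0.29 tilt [-0.014 -0.009] F [ 0.1 -0.8 -0.5] t 19.95 w 0.216
```

```bash
python3 -m inch '[[[1,12,2,5,-0.3],[1,12,1,1,0],[1,0,0,0,0],[1,0,0,0,0]]]' | tail -2
python3 - <<'E'
from tip import *
totip(-20,0,40,MO)
f,c=grab("side"); print(proj(c,tipw()));crop(f,210,110,90,70,8,"pics/side17.png")
f,c=grab("scene"); print(proj(c,tipw()));crop(f,290,130,80,60,9,"pics/s17.png")
E
```

```text
force: [0.7, -0.9, -0.6]
width: 0.213
tip local [-14.6   0.3  42.2] shift [-5.4  0.3  2.3] turn -0.14 tilt [-0.011 -0.008] F [ 0.7 -0.9 -0.6] t 20.35 w 0.213
[[236.18959654 151.49675921]]
[[319.53356446 159.24817574]]
```

View pics/side17.png

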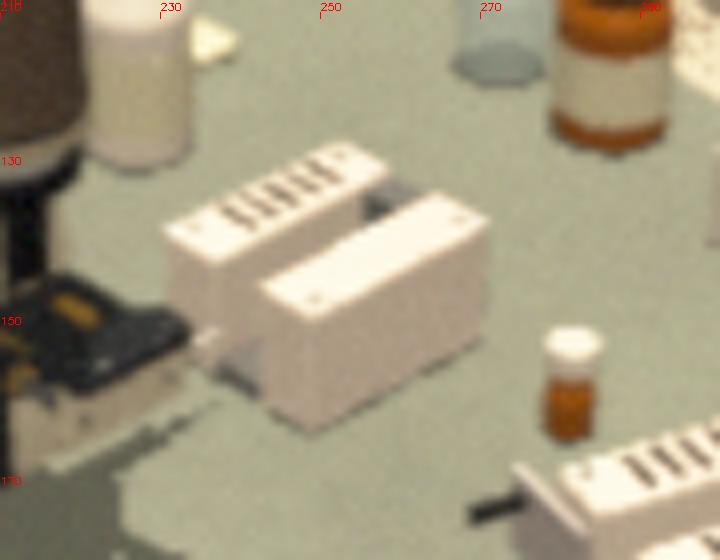

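View pics/s17.png

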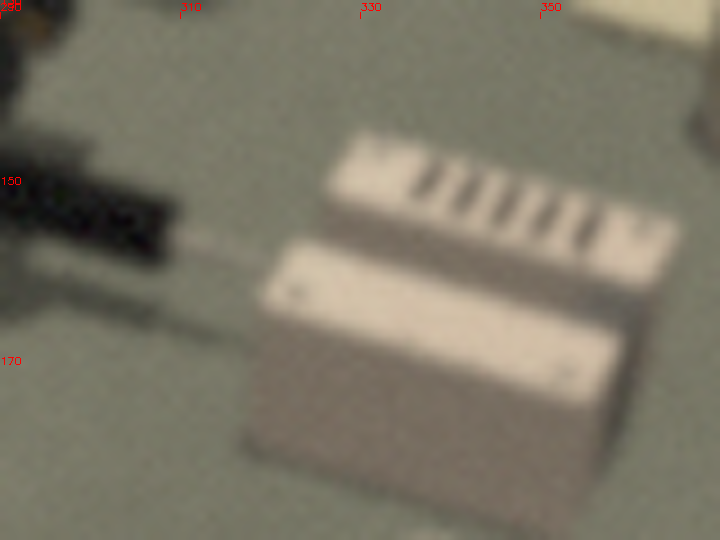

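```bash
python3 -m inch '[[[1,15,0,2,-0.1],[1,15,0,0,0],[1,15,0,0,0],[1,0,0,0,0]]]' | tail -2
python3 - <<'E'
from tip import *
totip(68,0,40,MO)
E
```

```text
force: [-1.2, -0.6, -0.6]
width: 0.215
tip local [30.2  1.2 41.4] shift [37.8  1.2  1. ] turn 0.08 tilt [-0.01  -0.007] F [-1.2 -0.6 -0.6] t 20.85 w 0.215
```

```bash
python3 -m inch '[[[1,12,1,1,0],[1,12,0,0,0],[1,10,0,0,0],[1,0,0,0,0]]]' | tail -2
python3 - <<'E'
from tip import *
totip(68,0,40,MO)
f,c=grab("wrist"); save("w18",c,f)
E
```

```text
force: [0.1, -0.1, -0.8]
width: 0.219
tip local [65.4  0.4 40.3] shift [2.6 0.4 0.3] turn 0.14 tilt [-0.01  -0.007] F [ 0.1 -0.1 -0.8] t 21.25 w 0.219
```

View pics/w18.png

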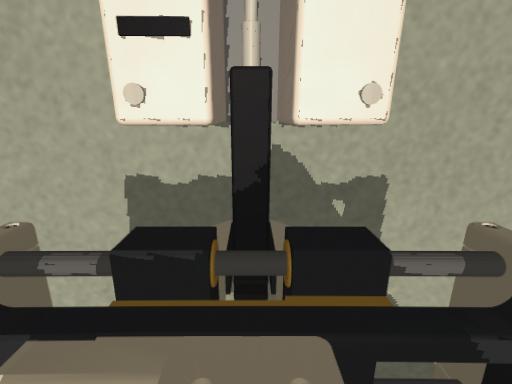

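```bash
python3 -m inch '[[[1,3,1,0,0],[1,2.5,0,0,0],[1,2,0,0,0],[1,2,0,0,0],[1,2,0,0,0]]]' | tail -2
python3 - <<'E'
from tip import *
totip(75,0,40,MO)
E
```

```text
force: [0.6, -0.7, -0.8]
width: 0.213
tip local [75.1 -0.4 39.4] shift [-0.1 -0.4 -0.6] turn 0.22 tilt [-0.013 -0.008] F [ 0.6 -0.7 -0.8] t 21.8 w 0.213
```

```bash
for k in 1 2 3; do :; done
python3 -m inch '[[[1,1.5,0,-0.3,0]]]' | tail -2 ; python3 -c "
from tip import *
totip(75,0,40,MO)"
python3 -m inch '[[[1,1.5,0,0,0]]]' | tail -2 ; python3 -c "
from tip import *
totip(75,0,40,MO)"
python3 -m inch '[[[1,1.5,0,0,0]]]' | tail -2 ; python3 -c "
from tip import *
totip(75,0,40,MO)"
```

```text
force: [-0.3, 0.1, -0.2]
width: 0.213
tip local [76.7 -0.4 39.7] shift [-1.7 -0.4 -0.3] turn 0.22 tilt [-0.013 -0.008] F [-0.3  0.1 -0.2] t 21.9 w 0.213
force: [-0.1, 0.1, -1.7]
width: 0.217
tip local [78.3 -0.4 39.7] shift [-3.3 -0.4 -0.2] turn 0.22 tilt [-0.013 -0.008] F [-0.1  0.1 -1.7] t 22.0 w 0.217
force: [0.2, 0.1, -0.8]
width: 0.211
tip local [79.9 -0.3 39.7] shift [-4.9 -0.3 -0.2] turn 0.22 tilt [-0.013 -0.008] F [ 0.2  0.1 -0.8] t 22.1 w 0.211
```

```bash
cat > chk.py <<'E'
from tip import *
import sys
totip(75,0,40,MO)
sys.exit(1 if arm.observe()["force"][0]<-2 else 0)
E
python3 -m inch '[[[1,1.3,0,0,0]]]' | tail -0 ; python3 chk.py && python3 -m inch '[[[1,1.3,0,0,0]]]' | tail -0 ; python3 chk.py && python3 -m inch '[[[1,1.3,0,0,0]]]' | tail -0 ; python3 chk.py
```

```text
tip local [81.3 -0.3 39.7] shift [-6.3 -0.3 -0.2] turn 0.23 tilt [-0.013 -0.008] F [-0.2 -0.3 -1.1] t 22.2 w 0.216
tip local [82.7 -0.3 39.7] shift [-7.7 -0.3 -0.2] turn 0.23 tilt [-0.013 -0.008] F [ 0.1 -0.  -1.1] t 22.3 w 0.216
tip local [84.2 -0.3 39.6] shift [-9.2 -0.3 -0.2] turn 0.23 tilt [-0.013 -0.008] F [-0.3 -0.5 -0. ] t 22.4 w 0.213Exception ignored on flushing sys.stdout:
BrokenPipeError: [Errno 32] Broken pipe
Exception ignored on flushing sys.stdout:
BrokenPipeError: [Errno 32] Broken pipe
Exception ignored on flushing sys.stdout:
BrokenPipeError: [Errno 32] Broken pipe
```

```bash
python3 -m inch '[[[1,1.3,0,0,0]]]' >/dev/null ; python3 chk.py && python3 -m inch '[[[1,1.3,0,0,0]]]' >/dev/null && python3 chk.py && python3 -m inch '[[[1,1.3,0,0,0]]]' >/dev/null && python3 chk.py
```

```text
tip local [85.6 -0.3 39.6] shift [-10.6  -0.3  -0.3] turn 0.23 tilt [-0.013 -0.008] F [ 0.2  0.  -1.6] t 22.5 w 0.216
tip local [86.9 -0.3 39.5] shift [-11.9  -0.3  -0.3] turn 0.23 tilt [-0.013 -0.008] F [-0.5 -0.2 -1.3] t 22.6 w 0.215
tip local [87.8 -0.3 39.3] shift [-12.8  -0.3  -0.5] turn 0.24 tilt [-0.014 -0.009] F [-3.3 -0.3  0.5] t 22.7 w 0.214
```

```bash
python3 -m inch '[[[1,1.3,0,0,0]]]' >/dev/null ; python3 chk.py ; python3 -m inch '[[[1,1.2,0,-0.2,0]]]' >/dev/null ; python3 chk.py;  python3 -m inch '[[[1,1,0,-0.3,0]]]' >/dev/null ; python3 chk.py
```

```text
tip local [88.5 -0.3 39. ] shift [-13.5  -0.3  -0.8] turn 0.25 tilt [-0.015 -0.009] F [-4.  -0.8  0.8] t 22.8 w 0.21
tip local [89.1 -0.3 38.8] shift [-14.1  -0.3  -0.9] turn 0.27 tilt [-0.016 -0.01 ] F [-4.4 -0.2  0.6] t 22.9 w 0.218
tip local [89.4 -0.2 38.8] shift [-14.4  -0.3  -0.9] turn 0.28 tilt [-0.017 -0.01 ] F [-4.8 -0.5  0.8] t 23.0 w 0.217
```

```bash
python3 -m inch '[[[1,0.9,0,-0.3,0]]]' >/dev/null ; python3 chk.py ; python3 -m inch '[[[1,0.9,0,-0.3,0]]]' >/dev/null ; python3 chk.py
```

```text
tip local [89.7 -0.2 38.8] shift [-14.7  -0.3  -0.9] turn 0.29 tilt [-0.018 -0.011] F [-5.4 -0.2  1.7] t 23.1 w 0.212
tip local [90.  -0.2 38.8] shift [-15.   -0.3  -0.9] turn 0.31 tilt [-0.019 -0.011] F [-6.4 -0.4  2. ] t 23.2 w 0.213
```

```bash
python3 -m inch '[[[1,0.5,0,-0.3,0],[1,0.5,0,-0.3,0]]]' >/dev/null ; python3 chk.py ; python3 -m inch '[[[1,0.5,0,-0.3,0],[1,0.5,0,-0.3,0]]]' >/dev/null ; python3 chk.py;python3 -m inch '[[[1,0.6,0,-0.3,0],[1,0.6,0,-0.3,0]]]' >/dev/null ; python3 chk.py
```

```text
tip local [89.7 -0.3 38.8] shift [-14.7  -0.4  -0.9] turn 0.33 tilt [-0.022 -0.012] F [-5.5 -1.   0.2] t 23.4 w 0.219
tip local [89.6 -0.2 38.9] shift [-14.6  -0.3  -0.7] turn 0.36 tilt [-0.023 -0.013] F [-5.4 -0.4  1.1] t 23.6 w 0.215
tip local [89.7 -0.3 38.9] shift [-14.7  -0.4  -0.7] turn 0.38 tilt [-0.025 -0.014] F [-5.6 -1.5  0.4] t 23.8 w 0.214
```

```bash
python3 -m inch '[[[1,-5,0,0,0],[1,-15,0,0,0],[1,-25,0,0,0],[1,-30,0,0,0],[1,-30,0,0,0],[1,-25,0,0,0],[1,0,0,0,0]]]' |tail -2
python3 - <<'E'
from tip import *
totip(-20,0,40,MO)
E
```

```text
force: [0.4, 0.4, -1.2]
width: 0.216
tip local [-39.1  -0.7  44.7] shift [19.2 -0.6  4.4] turn 0.21 tilt [-0.014 -0.007] F [ 0.4  0.4 -1.2] t 24.5 w 0.216
```

```bash
python3 -m inch '[[[1,0,0,-35,0],[1,0,0,-40,0],[1,0,0,-25,0],[1,0,0,0,6.7],[1,0,0,0,6.7],[1,0,0,0,0]]]' |tail -2
python3 - <<'E'
from tip import *
to(.5166,-.3146,.12,-.088)
E
```

```text
force: [0.2, 0.2, -0.6]
width: 0.215
tool shift [185.9 537.7  21.3] turn -0.2 yaw -0.091 tilt [-0.003 -0.    -1.   ] pos [0.3806 0.2378 0.1416] F [ 0.2  0.2 -0.6] w 0.215 t 25.1
```

```bash
python3 -m inch '[[[1,8,42,0,0],[1,16,42,0,0],[1,16,42,0,0],[1,16,42,0,0],[1,16,42,0,0],[1,16,42,0,0],[1,16,42,0,0],[1,16,42,0,0],[1,16,42,0,0],[1,16,42,0,0],[1,16,42,0,0],[1,0,0,0,0]]]' |tail -2
python3 - <<'E'
from tip import *
to(.5166,-.3146,.12,-.088)
E
```

```text
force: [-0.7, -0.3, -0.3]
width: 0.215
tool shift [-10.5  60.   21.6] turn 2.7 yaw -0.041 tilt [ 0.012 -0.001 -1.   ] pos [ 0.5293 -0.255   0.1416] F [-0.7 -0.3 -0.3] w 0.215 t 26.3
```

```bash
python3 -m inch '[[[1,-4,32,0,2.7],[1,-4,30,0,0],[1,0,0,30,0],[1,0,0,30,0],[1,0,0,30,0],[1,0,0,0,0],[1,0,0,0,0]]]' |tail -2
python3 - <<'E'
from tip import *
to(.5166,-.3146,.012,-.088)
f,c=grab("wrist"); save("w20",c,f)
E
```

```text
force: [0.1, 0.2, -0.3]
width: 0.212
tool shift [-5.4 -8.5 36.3] turn 0.9 yaw -0.072 tilt [ 0.016 -0.005 -1.   ] pos [ 0.5208 -0.3233  0.0484] F [ 0.1  0.2 -0.3] w 0.212 t 27.0
```

View pics/w20.png

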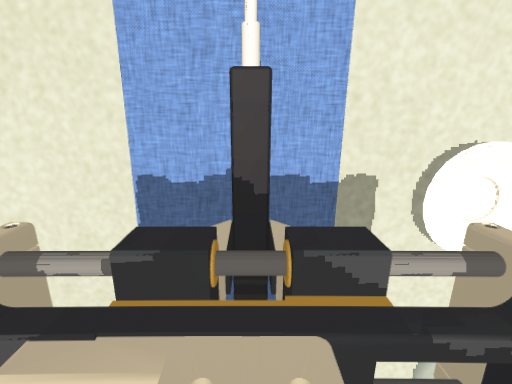

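```bash
python3 -m inch '[[[1,-5,-6,15,0.9],[1,0,-2,12,0],[1,0,0,4,0],[1,0,0,0,0]]]' |tail -2
python3 - <<'E'
from tip import *
to(.5166,-.3146,.010,-.088)
E
```

```text
force: [0.2, 0.2, -0.7]
width: 0.21
tool shift [-4.5 -1.2 11.6] turn 0.3 yaw -0.084 tilt [ 0.024 -0.009 -1.   ] pos [ 0.5207 -0.3161  0.0217] F [ 0.2  0.2 -0.7] w 0.21 t 27.45
```

```bash
python3 -m inch '[[[1,0,0,4,0],[1,0,0,4,0],[1,0,0,2,0]]]' |tail -2
python3 - <<'E'
from tip import *
to(.5166,-.3146,.010,-.088)
E
```

```text
force: [-0.3, 0.3, -0.2]
width: 0.219
tool shift [-6.2 -2.1  2.8] turn 0.3 yaw -0.083 tilt [ 0.027 -0.01  -1.   ] pos [ 0.5225 -0.3172  0.0129] F [-0.3  0.3 -0.2] w 0.219 t 27.75
```

```bash
python3 -m inch '[[[1,0,0,2,0],[0.5,0,0,0,0],[0.5,0,0,0,0],[0.5,0,0,0,0],[0.5,0,0,0,0]]]' 5 |tail -2
python3 - <<'E'
from tip import *
to(.5166,-.3146,.010,-.088)
f,c=grab("wrist"); save("w21",c,f)
E
```

```text
force: [-0.4, 0.7, 0.4]
width: 0.487
tool shift [-6.5 -2.5  0.8] turn 0.3 yaw -0.083 tilt [ 0.027 -0.011 -1.   ] pos [ 0.5229 -0.3177  0.011 ] F [-0.4  0.7  0.4] w 0.487 t 28.25
```

View pics/w21.png

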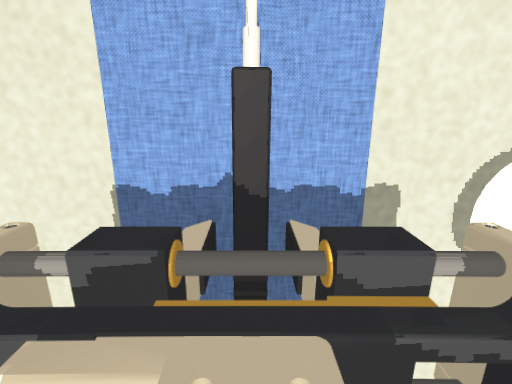

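Released. Lift clear straight up, in small rows with lateral care, and look.

```bash
python3 -m inch '[[[0.4,0,0,-10,0],[0.4,0,0,-20,0],[0.4,0,0,-35,0],[0.4,0,0,-45,0],[0.4,0,0,-45,0],[0.4,-20,0,-30,0],[0.4,0,0,0,0],[0.4,0,0,0,0]]]' |tail -3
python3 - <<'E'
from tip import *
to(.5166,-.3146,.010,-.088)
f,c=grab("wrist"); save("w22",c,f)
f,c=grab("scene"); save("s22",c,f)
E
```

```text
ee_rot: [3.128, -0.129, 0.046]
force: [0.4, -0.4, -0.5]
width: 0.597
tool shift [ 13.6  -2.2 197.9] turn 0.3 yaw -0.082 tilt [ 0.029 -0.011 -1.   ] pos [ 0.4971 -0.3134  0.2075] F [ 0.4 -0.4 -0.5] w 0.597 t 29.1
```

View pics/w22.png

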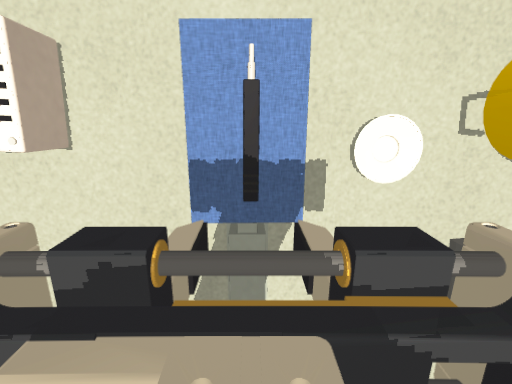

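View pics/s22.png

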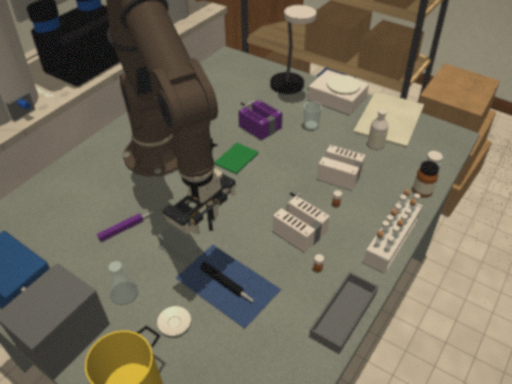

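Run:
```python
from tip import *
c=load("w22");D=[.4322,-.3035,-.084]
for px,z in [((251,44),.017),((251,81),.03),((251,201),.03)]: print(local(back(c,[px],z)[0],D))
```

```text
[226.9  -6.   17. ]
[184.6  -6.   30. ]
[38.8 -6.4 30. ]
```

Run:
```python
from cell import workorder, arm
print(workorder.sign_off()); print(arm.observe()["clock"])
```

```text
the job is handed in; nothing more can be done
None
the job is handed in; nothing more can be done
```

I carried out every step and handed the job in at about 29 s; no verdict was reported.

- **Cover:** I pushed it until it stopped. The knob then measured within about 0.5 mm of where it should be at the stop, and it still showed as open in the last scene picture.
- **Probe handling:** I drew it out about 140 mm and let go on the mat. I then gripped it again about 136 mm behind the tip.
- **Contacts:** I judged both presses from the wrist force only, because the pins cannot be read.

| Module | Force | Estimated push-in | Held for |
|---|---|---|---|
| With cover | 4.4–6.2 N | 3–4 mm | about 0.9 s |
| Without cover | 4.0–6.4 N | 2.7–4.3 mm | about 1 s |

- **Final placing:** The probe lies released on the mat, its middle about 132 mm out from the holster mouth and 6 mm off the mat's middle line. The gripper is clear at 0.21 m.
- **Bystanders:** In the last scene picture they stand where they did at the start. I judged this by eye, without measuring.

**Disagreements:**
- The tool tilted up to 0.05 rad during the moves, so I laid the probe down slightly nose-up; it settled when released.
- The forces were a little above the suggested 4–5 N, but within the range that counts.

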